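# Head clearance check on an opened inkjet printer

## Task

Check the head clearance of the opened inkjet printer: first blow the platen clean by pressing the cap of the air can right down and letting it spring back up. Then, bay by bay from left to right as seen from the robot, slide the thin feeler blade flat along the platen under the middle of each fitted head until it has passed right under the snout or jams against it, without forcing it, and after that try the thick blade, again from left to right, on the heads that the thin one cleared. Lift out every head that sits too low (the thin blade jams) or too high (the thick blade passes too) and stand it upright on the rails of the parking rack with its snout hanging between them, leave the good heads seated in their bays and the bottles and other odds and ends where they are, and lay both gauges flat back on the rubber mat.

Things in the scene. Friction and masses are not known exactly. Their poses are not given: they have to be found in the camera images.
- printer: Opened inkjet printer, fixed, 380 deep, 460 wide (mm). Origin on the bench below the middle of its row of four head bays; x points into the printer, away from the robot, y left, z up. Bays 1 to 4, left to right as seen from the robot, at y = 90, 30, -30, -90 mm; bays without a head hold a flat blanking plug. Rear housing 121 mm high from x = 110. Steel side frames 112 mm high at y = +-147.
- platen (a point): Middle of the platen in front of the carriage, at x = -110 mm from the printer's origin. Platen and paper deck are one flat grey level surface, 50 mm above the bench, x from -210 to 60 mm and y from -145 to 145 mm in the printer's frame; it runs on under the heads.
- carriage (a point): Middle of the heads' seat in the fixed black carriage, 70 mm above the bench, over the printer's origin. Carriage: x and y from -40 to 40 and -144 to 144 mm in the printer's frame, underside 14 mm above the platen, pocket walls up to 95 mm above the bench. A guide rod runs behind it at x = 62 mm, top 100 mm above the bench.
- nozzle (a joint): The white press-down cap of the air can: 0 is up, 0.006 m fully down. Sprung straight up: about 1.4 N starts it, 5.6 N holds it fully down.
- nozzle_top (a point): Middle of the flat top of the air can's cap, a disc 26 mm across, 200 mm above the bench while up. The can, 48 mm in diameter, is clipped upright to the printer's right deck at x = -20, y = -198 mm in the printer's frame.
- gauge_thin: Thin feeler gauge, loose, 120 g: grey upright handle 30 (x) x 24 (y) mm, its top 50 mm up, on a steel foot 44 (x) x 56 (y) x 5 mm; a flat steel blade 16 mm wide, 3 mm thick, level with the foot's underside, sticks out along +x and ends at x = 125 mm. Origin in the middle of the foot's underside. At first both gauges lie side by side on the mat, 72 mm apart, blades pointing away from the robot.
- thin_tip (a point): End of the thin gauge's blade at half its thickness: 125 mm along x from the gauge's origin, 1.5 mm above its underside.
- gauge_thick: Thick feeler gauge, loose, 160 g: just like the thin one but with a blade 8 mm thick. Either gauge may be the left one.
- thick_tip (a point): End of the thick gauge's blade at half its thickness: 125 mm along x from the gauge's origin, 4 mm above its underside.
- mat: The gauges' black rubber mat, fixed, 250 (x) x 140 (y) x 3 mm. Origin in the middle of its underside. To the left or right of the printer; the rack is on the other side.
- rack: Parking rack, fixed: aluminium base 90 (x) x 230 (y) x 4 mm with two rails along y, 10 mm wide, 220 mm long, middles at x = +-22 mm, tops 34 mm above the bench. Heads stand on the rails by their shoulders, head x axis (either way) across the rails, snout in the 34 mm space between, anywhere along them. Origin in the middle of the underside; y runs roughly to or from the robot.
- head_1a: Print-head cartridge of bay 1, black, loose, about 140 g: body 50 (x) x 34 (y) x 50 (z) mm; on top in the middle a finger tab 12 (x) x 30 (y) x 30 (z) mm to grip it by; below in the middle the nozzle snout, 24 (x) x 26 (y) mm. Origin in the middle of the body's underside (the shoulder, which rests on the seat). None if absent. One of head_1a and head_1b is always there, never both.
- head_1b: The other head that may be in bay 1; see head_1a. Heads look alike but for the snout: a good one is 14 mm long (6 mm gap over the platen); too low: 19 mm (1 mm gap); too high: 8 mm (12 mm gap). Which is which is not told: try them with the gauges. Heads sit in their bays with 1 mm of play, not fastened, and lift straight out; the snout's front face is 12 mm before the bay's middle.
- head_2a: Head of bay 2, like head_1a. One of head_2a and head_2b is there, or neither. None if absent.
- head_2b: Head of bay 2, like head_1a. One of head_2a and head_2b is there, or neither. None if absent.
- head_3a: Head of bay 3, like head_1a. One of head_3a and head_3b is always there, never both. None if absent.
- head_3b: Head of bay 3, like head_1a. One of head_3a and head_3b is always there, never both. None if absent.
- head_4a: Head of bay 4, like head_1a. One of head_4a and head_4b is there, or neither. None if absent.
- head_4b: Head of bay 4, like head_1a. One of head_4a and head_4b is there, or neither. None if absent.
- bottle_1: An ink bottle, 44 mm in diameter and 120 mm high, on the printer's left deck. Loose; not part of the job, leave it alone. Origin in the middle of its underside.
- bottle_2: An ink bottle, 44 mm in diameter and 120 mm high, at the back left of the bench. Loose; not part of the job, leave it alone. Origin in the middle of its underside.
- bottle_3: An ink bottle, 44 mm in diameter and 120 mm high, at the back right of the bench. Loose; not part of the job, leave it alone. Origin in the middle of its underside.
- wrench: A flat wrench, 160 mm long, lying along the top of the printer's rear housing. Loose; not part of the job, leave it alone. Its origin is on its length, at its underside.
- tape: A roll of tape, 60 mm across and 19 mm high, at the back left of the bench. Loose; not part of the job, leave it alone. Origin in the middle of its underside.

How it is judged:
On the way, in this order (a step that is already met when the one before it is completed fails the run):
1. the cap of the air can is pressed right down (at least 4.5 of its 6 mm) (value of joint nozzle above 0.0045 m), for 0.1 s.
2. the cap is let go and has sprung back up (value of joint nozzle below 0.0015 m), for 0.1 s.
3. the head in bay 1 is tried with the thin gauge: the blade's end has passed under it, 6 mm or more beyond the middle, or jams against its snout (1 N or more) (((distance of head_1a from where it was at the start of the episode below 0.01 m and y of thin_tip in the frame of head_1a between -0.012 and 0.012 m and z of thin_tip in the frame of head_1a between -0.021 and -0.012 m and x of thin_tip in the frame of head_1a between 0.006 and 0.06 m) or (distance of head_1b from where it was at the start of the episode below 0.01 m and y of thin_tip in the frame of head_1b between -0.012 and 0.012 m and z of thin_tip in the frame of head_1b between -0.021 and -0.012 m and x of thin_tip in the frame of head_1b between 0.006 and 0.06 m))).
4. the head in bay 2 is tried with the thin gauge: the blade's end has passed under it, 6 mm or more beyond the middle, or jams against its snout (1 N or more) (((distance of head_2a from where it was at the start of the episode below 0.01 m and y of thin_tip in the frame of head_2a between -0.012 and 0.012 m and z of thin_tip in the frame of head_2a between -0.021 and -0.012 m and x of thin_tip in the frame of head_2a between -0.022 and 0 m and contact force between gauge_thin and head_2a above 1 N) or (distance of head_2b from where it was at the start of the episode below 0.01 m and y of thin_tip in the frame of head_2b between -0.012 and 0.012 m and z of thin_tip in the frame of head_2b between -0.021 and -0.012 m and x of thin_tip in the frame of head_2b between 0.006 and 0.06 m))).
5. the head in bay 3 is tried with the thin gauge: the blade's end has passed under it, 6 mm or more beyond the middle, or jams against its snout (1 N or more) (((distance of head_3a from where it was at the start of the episode below 0.01 m and y of thin_tip in the frame of head_3a between -0.012 and 0.012 m and z of thin_tip in the frame of head_3a between -0.021 and -0.012 m and x of thin_tip in the frame of head_3a between 0.006 and 0.06 m) or (distance of head_3b from where it was at the start of the episode below 0.01 m and y of thin_tip in the frame of head_3b between -0.012 and 0.012 m and z of thin_tip in the frame of head_3b between -0.021 and -0.012 m and x of thin_tip in the frame of head_3b between -0.022 and 0 m and contact force between gauge_thin and head_3b above 1 N))).
6. the head in bay 4 is tried with the thin gauge: the blade's end has passed under it, 6 mm or more beyond the middle, or jams against its snout (1 N or more) (((distance of head_4a from where it was at the start of the episode below 0.01 m and y of thin_tip in the frame of head_4a between -0.012 and 0.012 m and z of thin_tip in the frame of head_4a between -0.021 and -0.012 m and x of thin_tip in the frame of head_4a between 0.006 and 0.06 m) or (distance of head_4b from where it was at the start of the episode below 0.01 m and y of thin_tip in the frame of head_4b between -0.012 and 0.012 m and z of thin_tip in the frame of head_4b between -0.021 and -0.012 m and x of thin_tip in the frame of head_4b between -0.022 and 0 m and contact force between gauge_thin and head_4b above 1 N))).
7. the head in bay 1 is tried with the thick gauge if the thin one cleared it: the blade's end has passed under it, 6 mm or more beyond the middle, or jams against its snout (1 N or more) (((distance of head_1a from where it was at the start of the episode below 0.01 m and y of thick_tip in the frame of head_1a between -0.012 and 0.012 m and z of thick_tip in the frame of head_1a between -0.0185 and -0.0095 m and x of thick_tip in the frame of head_1a between -0.022 and 0 m and contact force between gauge_thick and head_1a above 1 N) or (distance of head_1b from where it was at the start of the episode below 0.01 m and y of thick_tip in the frame of head_1b between -0.012 and 0.012 m and z of thick_tip in the frame of head_1b between -0.0185 and -0.0095 m and x of thick_tip in the frame of head_1b between 0.006 and 0.06 m))).
8. the head in bay 2 is tried with the thick gauge if the thin one cleared it: the blade's end has passed under it, 6 mm or more beyond the middle, or jams against its snout (1 N or more) ((distance of head_2b from where it was at the start of the episode below 0.01 m and y of thick_tip in the frame of head_2b between -0.012 and 0.012 m and z of thick_tip in the frame of head_2b between -0.0185 and -0.0095 m and x of thick_tip in the frame of head_2b between -0.022 and 0 m and contact force between gauge_thick and head_2b above 1 N)).
9. the head in bay 3 is tried with the thick gauge if the thin one cleared it: the blade's end has passed under it, 6 mm or more beyond the middle, or jams against its snout (1 N or more) ((distance of head_3a from where it was at the start of the episode below 0.01 m and y of thick_tip in the frame of head_3a between -0.012 and 0.012 m and z of thick_tip in the frame of head_3a between -0.0185 and -0.0095 m and x of thick_tip in the frame of head_3a between 0.006 and 0.06 m)).
10. the head in bay 4 is tried with the thick gauge if the thin one cleared it: the blade's end has passed under it, 6 mm or more beyond the middle, or jams against its snout (1 N or more) ((distance of head_4a from where it was at the start of the episode below 0.01 m and y of thick_tip in the frame of head_4a between -0.012 and 0.012 m and z of thick_tip in the frame of head_4a between -0.0185 and -0.0095 m and x of thick_tip in the frame of head_4a between -0.022 and 0 m and contact force between gauge_thick and head_4a above 1 N)).
At the end, for the whole second after the job is handed in: Heads the thin blade jams against or the thick one passes stand on the rack rails (within 0.1 rad of upright, 6.5 mm of the middle line), the others are seated in their bays (within 6 mm, upright), both gauges lie flat, handles on the mat, the can's cap is up, all at rest (value of joint nozzle below 0.0015 m and x of head_1a in the frame of printer between -0.006 and 0.006 m and y of head_1a in the frame of printer between 0.084 and 0.096 m and z of head_1a in the frame of printer between 0.065 and 0.075 m and angle between each of head_1a, head_2b, head_4a's own z axis and vertical below 0.08 rad and x of head_1b in the frame of rack between -0.0065 and 0.0065 m and y of head_1b in the frame of rack between -0.11 and 0.11 m and z of head_1b in the frame of rack between 0.03 and 0.039 m and angle between each of head_1b, head_2a, head_3a, head_3b, head_4b's own z axis and vertical below 0.1 rad and linear speed of each of head_1b, head_2a, head_3a, head_3b, head_4b, gauge_thin, gauge_thick below 0.03 m/s and x of head_2a in the frame of rack between -0.0065 and 0.0065 m and y of head_2a in the frame of rack between -0.11 and 0.11 m and z of head_2a in the frame of rack between 0.03 and 0.039 m and x of head_2b in the frame of printer between -0.006 and 0.006 m and y of head_2b in the frame of printer between 0.024 and 0.036 m and z of head_2b in the frame of printer between 0.065 and 0.075 m and x of head_3a in the frame of rack between -0.0065 and 0.0065 m and y of head_3a in the frame of rack between -0.11 and 0.11 m and z of head_3a in the frame of rack between 0.03 and 0.039 m and x of head_3b in the frame of rack between -0.0065 and 0.0065 m and y of head_3b in the frame of rack between -0.11 and 0.11 m and z of head_3b in the frame of rack between 0.03 and 0.039 m and x of head_4a in the frame of printer between -0.006 and 0.006 m and y of head_4a in the frame of printer between -0.096 and -0.084 m and z of head_4a in the frame of printer between 0.065 and 0.075 m and x of head_4b in the frame of rack between -0.0065 and 0.0065 m and y of head_4b in the frame of rack between -0.11 and 0.11 m and z of head_4b in the frame of rack between 0.03 and 0.039 m and x of gauge_thin in the frame of mat between -0.13 and 0.13 m and y of gauge_thin in the frame of mat between -0.075 and 0.075 m and z of gauge_thin in the frame of mat between 0 and 0.007 m and angle between each of gauge_thin, gauge_thick's own z axis and vertical below 0.06 rad and x of gauge_thick in the frame of mat between -0.13 and 0.13 m and y of gauge_thick in the frame of mat between -0.075 and 0.075 m and z of gauge_thick in the frame of mat between 0 and 0.007 m); the robot touches nothing.
It fails at once if the blade is forced against a head (more than 40 N) (contact force between any of gauge_thin, gauge_thick and head_1a above 40 N or contact force between any of gauge_thin, gauge_thick and head_1b above 40 N or contact force between any of gauge_thin, gauge_thick and head_2a above 40 N or contact force between any of gauge_thin, gauge_thick and head_2b above 40 N or contact force between any of gauge_thin, gauge_thick and head_3a above 40 N or contact force between any of gauge_thin, gauge_thick and head_3b above 40 N or contact force between any of gauge_thin, gauge_thick and head_4a above 40 N or contact force between any of gauge_thin, gauge_thick and head_4b above 40 N).
It fails at once if a bottle, the wrench or the tape is moved more than 6 cm (distance of any of bottle_1, bottle_2, bottle_3, wrench, tape from where it was at the start of the episode above 0.06 m).
Of head_1a, head_1b only 1 to 1 are there at a start; the rules pass over those that are not, and their reading is None.
Of head_2a, head_2b, plug_2 only 1 to 1 are there at a start; the rules pass over those that are not, and their reading is None.
Of head_3a, head_3b only 1 to 1 are there at a start; the rules pass over those that are not, and their reading is None.
Of head_4a, head_4b, plug_4 only 1 to 1 are there at a start; the rules pass over those that are not, and their reading is None.
At some moment in a run one of gauge_thin, gauge_thick may be knocked a few centimetres aside while the robot is not near it.
It also fails if it takes over 210 s, if anything falls off the work surface, if the arm or the gripper's body presses on something with over 40 N, if the wrist force passes 120 N, or if a joint passes its speed limit or range.

## Robot

A 6-joint arm with a two-finger parallel gripper is mounted at the origin on the work surface. World frame = base frame: x ahead of the robot, y to its left, z up, the work surface at z = 0. Lengths are in m, angles in rad, forces in N, time in s.
With the tool pointing down it reaches from about 0.35 to 0.975 m from the base axis. Payload 4.9 kg.
Tool frame: the origin (TCP) lies midway between the tips of the shut fingers; the grasp point (between the pads) lies behind it (manip.tcp_to_grasp is the z of the grasp point in the tool frame, in m); z points along the fingers, y is the direction in which the jaws open and shut (so a half turn about z gives the same grasp; the last joint's range is limited). The gripper opens to 85 mm and grips with 20 to 120 N. Pads are 22 mm wide; open, the fingers measure 114 mm over their backs; the gripper's body (76 mm by 85 mm) begins 54 mm behind the grasp point. The pads swing forward as they close: fully open they stand 13 mm farther back than shut.
Start: joints at [-0.119, 0.053, 1.613, -0, 1.476, -0.119], TCP at [0.625, 0, 0.231] pointing down, gripper open.
Joint ranges: [-3.01, 3.01], [-1.01, 2.22], [0.06, 2.58], [-1.02, 4.17], [0.09, 2.62], [-3.14, 3.14]. Speed limits (rad/s): [2.57, 2.57, 3.14, 3.14, 3.14, 3.14].

## Interface

Orientations are given as a unit quaternion [w, x, y, z].
In Python, from plant import status, vision, order, regions_of, manip gives the robot as it stands. The module is installed in compiled form; this text tells all that it offers.
- The arm moves only by the shell command python3 -m crank 'ROWS'. ROWS is JSON, one flat list of numbers, 5 for each row, row after row: the shift along the tool's x, y, z in mm, then the turn about the tool's z in degrees, then the opening in per cent of the stroke, from 0 (shut) to 100 (fully open). In form: [tx, ty, tz, yaw, fingers, tx, ty, tz, yaw, fingers, ...]. A call has exactly 10 rows; each row is the pose to reach, as a shift and turn from the pose commanded when the call began, along the tool's axes at that moment; what a row does not reach only later rows make up. A row lasts 1/10 s, in which the tool goes at most 50 mm and 8.59 degrees, less where a joint would pass 70% of its speed; a pose out of reach is approached as far as the arm can. A call with a gripper value outside its range is refused whole. The fingers move at their own pace and stop on an object; the grip force is fixed at half the most. Time passes only in rows, so rows that repeat a pose let the fingers close, or fill a call up. It gives the time, the measured TCP pose, the force and the opening at its end, in the units of the state.
- status.state(): the state, without advancing time (a new reading comes with each control period).
- vision.grab_frame(name): name is "scene" or "side" or "wrist"; returns (picture, depth): 384x512x3 uint8, red, green, blue; 384x512 float32, m along the optical axis (not along the pixel's ray), 0 where there is no reading.
- vision.get_calibration(name): a dict with "camera_matrix" (3x3 intrinsics, pixels), "R" (3x3) and "t" (3): a world point X has camera coordinates R X + t. Camera axes: x right, y down, z forward; pixel columns grow to the right and rows downward; lengths in m; the calibration is good to about 2 mm. A picture is of the moment at which its call begins: read the wrist's pose just before it. get_calibration takes no time and is no camera call; for the wrist camera it gives the pose at the moment of the call.
- order.job_done(): hands the job in, once; it reports no verdict.
Trained networks look in the newest picture that a camera, given by its name, has taken for a name from the list of things; names that differ only in an ending like _2 or _b are one class to them, and where a whole thing is asked for, a point or a joint stands for the part that bears it (a point fixed in the world has none). Each returns a list of dicts, best first, with "confidence" (0 to 1); they miss things now and then, are a little off and sometimes report something else, mostly with a low value. They report only what shows in the picture. A call takes as long as a camera call.
- regions_of(camera, name): "region" (384x512 bool, what is visible of it) and "extent" ([centre column, centre row, width, height] in pixels, round what is visible of it).
The state is a dict: "time": time; "joint_pos": joint angles; "joint_vel": joint speeds; "joint_efforts": joint torques, N m; "tool_pos": TCP position; "tool_rot": TCP orientation; "contact_force": force on the tool from outside, world axes, zero at the start; "ft_torque": the same for the moment, N m; "gripper_width": opening from 0.0 (shut) to 1.0 (fully open).
Only numpy, scipy, OpenCV 4.12 (cv2) and the standard library are available. Lean on these libraries where they do the work, as an engineer would, in place of code of your own. Each camera call takes 0.05 s, during which the arm holds its last target. There are 200 camera calls.

## Working session

There is one attempt and no reset: what is moved stays moved. The work goes in short steps, Python scripts to look and compute and a shell command to move; the robot and the scene stay as the last step left them, time stands still between calls to the robot, and variables do not carry over. Pictures are saved under pics/ and viewed, on a budget of 14 in all, crops included, one or two more only if the job needs it, and the job is handed in when it is done.

```bash
mkdir -p pics; cat > h.py <<'E'
import numpy as np, cv2
from plant import status, vision, order, regions_of, manip
def grab(n,save=None):
    cal=vision.get_calibration(n); p,d=vision.grab_frame(n)
    if save: cv2.imwrite('pics/'+save,p[:,:,::-1])
    return p,d,cal
def world(d,cal,us,vs):
    K=np.array(cal['camera_matrix']);R=np.array(cal['R']);t=np.array(cal['t'])
    us=np.asarray(us);vs=np.asarray(vs);z=d[vs,us]
    c=np.stack([(us-K[0,2])/K[0,0]*z,(vs-K[1,2])/K[1,1]*z,z],-1)
    return (c-t)@R
def cloud(d,cal):
    v,u=np.mgrid[0:384,0:512]; P=world(d,cal,u.ravel(),v.ravel()).reshape(384,512,3); P[d==0]=np.nan; return P
def proj(cal,X):
    c=np.array(cal['R'])@np.array(X)+cal['t'];p=np.array(cal['camera_matrix'])@c; return p[:2]/p[2]
E
python3 - <<'E'
from h import *
print(status.state(), manip.tcp_to_grasp)
ims=[]
for n in ['scene','side']:
    p,d,c=grab(n,n+'0.png'); P=cloud(d,c); print(n,np.array(c['R']).round(2).tolist(),np.array(c['t']).round(3))
    for k in ['printer','nozzle','gauge_thin','gauge_thick','mat','rack','head_1a','bottle_1','platen','carriage']:
        try:
            for r in regions_of(n,k)[:5]:
                m=r['region']; q=P[m]; q=q[~np.isnan(q[:,0])]
                print(k,round(r['confidence'],2),np.round(r['extent']),np.median(q,0).round(3) if len(q) else None, np.percentile(q,[2,98],axis=0).round(3).tolist() if len(q) else '')
        except Exception as e: print(k,e)
E
```

```text
{'time': 0.0, 'joint_pos': array([-1.18957384e-01,  5.33553766e-02,  1.61432282e+00, -2.74912734e-05,
        1.47598403e+00, -1.18988441e-01]), 'joint_vel': array([ 0.00073392,  0.0006674 ,  0.00039017,  0.00130772, -0.00192282,
       -0.00083518]), 'joint_efforts': array([ 2.70554956e-04, -3.93670499e+01, -3.70175600e+01, -1.62778279e-04,
        6.93513779e-03, -6.06393527e-06]), 'tool_pos': array([6.24368069e-01, 9.48767931e-05, 2.30046718e-01]), 'tool_rot': array([-8.04922697e-04,  7.07094492e-01,  7.07118313e-01, -6.50440143e-04]), 'contact_force': array([-0.41662036, -0.54580967,  0.07439945]), 'ft_torque': array([-0.0507445 , -0.03154247, -0.03184911]), 'gripper_width': 0.998448841192098} -0.0187
scene [[-0.51, 0.86, 0.01], [0.65, 0.39, -0.65], [-0.56, -0.32, -0.76]] [ 0.293 -0.295  1.627]
printer 0.75 [243. 240. 215. 178.] [0.694 0.02  0.059] [[0.452, -0.223, 0.009], [0.826, 0.222, 0.143]]
printer 0.33 [341. 300.  24.  36.] [0.72  0.317 0.073] [[0.7, 0.296, 0.005], [0.729, 0.336, 0.12]]
gauge_thin 0.87 [182. 159.  30.  43.] [ 0.462 -0.319  0.013] [[0.427, -0.365, -0.001], [
[... 1904 characters left out ...]
216. 316.  81.  60.] [0.471 0.366 0.009] [[0.372, 0.324, 0.0], [0.587, 0.397, 0.037]]
head_1a 0.18 [163. 260.  20.  32.] [0.694 0.323 0.06 ] [[0.681, 0.247, -0.002], [0.777, 0.338, 0.121]]
bottle_1 0.94 [208. 230.  17.  37.] [0.619 0.188 0.117] [[0.605, 0.145, 0.06], [0.678, 0.201, 0.175]]
bottle_1 0.63 [162. 260.  18.  30.] [0.694 0.325 0.069] [[0.681, 0.305, 0.005], [0.713, 0.338, 0.121]]
bottle_1 0.51 [323. 184.  39.  18.] [ 0.45 -0.32  0.01] [[0.427, -0.362, 0.0], [0.56, -0.304, 0.054]]
platen 0.88 [240. 217. 175. 147.] [0.602 0.051 0.051] [[0.437, -0.21, 0.012], [0.804, 0.226, 0.129]]
carriage 0.97 [239. 219. 174. 150.] [0.601 0.053 0.051] [[0.437, -0.209, 0.014], [0.802, 0.226, 0.125]]
```

```bash
python3 - <<'E'
from h import *
for n in ['scene','side']:
    p,d,c=grab(n); cv2.imwrite(f'pics/{n}1.png',cv2.resize(p[60:384,60:460][:,:,::-1],(800,600),interpolation=cv2.INTER_CUBIC)if n=='scene' else cv2.resize(p[90:370,110:420][:,:,::-1],(800,600),interpolation=cv2.INTER_CUBIC))
    P=cloud(d,c); np.save(n+'.npy',P)
    X=P.reshape(-1,3); X=X[~np.isnan(X[:,0])]
    for lab,lo,hi,box in [('tabs z~150',.146,.156,(.5,.75,-.16,.16)),('frames112',.108,.117,(.4,.85,-.2,.2)),('housing121',.117,.126,(.6,.95,-.25,.25)),('nozzle200',.196,.205,(.5,.75,-.3,-.1)),('gaugehandle',.050,.057,(.35,.65,-.5,-.25)),('rails',.031,.038,(.3,.7,.25,.5))]:
        m=(X[:,2]>lo)&(X[:,2]<hi)&(X[:,0]>box[0])&(X[:,0]<box[1])&(X[:,1]>box[2])&(X[:,1]<box[3]); Y=X[m]
        if len(Y)<4: print(n,lab,len(Y)); continue
        im=np.zeros((600,600),np.uint8); 
        a=((Y[:,:2]-[.3,-.5])/.002).astype(int).clip(0,599); im[a[:,0],a[:,1]]=255
        im=cv2.morphologyEx(im,cv2.MORPH_CLOSE,np.ones((5,5)))
        k,L=cv2.connectedComponents(im)
        for i in range(1,k):
            s=L[a[:,0],a[:,1]]==i
            if s.sum()>8:
                r=cv2.minAreaRect((Y[s,:2]*1000).astype(np.float32)); print(n,lab,s.sum(),np.round(r[0],1),np.round(r[1],1),round(r[2],1),Y[s,2].mean().round(4))
E
```

```text
scene tabs z~150 43 [651.3 -35.6] [13.8 29.6] 0.4 0.1488
scene tabs z~150 51 [654.3  84.3] [13.  30.3] 0.3 0.1488
scene frames112 162 [ 684.  -142.3] [ 37.8 169.9] 86.2 0.1111
scene frames112 186 [684.3 141. ] [ 16.5 158.7] 85.2 0.111
scene frames112 12 [ 624.6 -180.5] [ 5.3 22.4] 86.3 0.1115
scene frames112 55 [651.1 -34.4] [33.1 51.1] 89.6 0.1134
scene frames112 34 [643.6 186.5] [15.3 40.9] 32.4 0.1119
scene frames112 57 [655.2  86.2] [31.8 51.2] 88.1 0.1131
scene frames112 17 [ 646.3 -191.3] [ 5.7 18.9] 36.6 0.1133
scene frames112 70 [705.3 -86.2] [27.4 28.4] 86.8 0.11
scene frames112 199 [733.8  51.6] [ 74.7 114.7] 2.0 0.1115
scene frames112 37 [ 769.7 -105.4] [34.4 63.3] 32.2 0.1149
scene frames112 19 [771.6 -58.1] [23.9 47.1] 60.0 0.1147
scene frames112 11 [762.7 -22.8] [12.1 29.7] 34.1 0.1135
scene frames112 9 [777.6 187.5] [18.7 19.5] 69.5 0.1163
scene frames112 426 [ 8.08e+02 -3.00e-01] [398.7  30. ] 88.7 0.1136
scene housing121 39 [ 639.5 -189.7] [15.1 41.9] 47.2 0.1222
scene housing121 42 [641.4 185. ] [20.6 42.4] 29.0 0.1216
scene housing121 109 [651.8 -35.9] [49.2 34.7] 
[... 920 characters left out ...]
4 396.8] 0.4 0.1123
side frames112 38 [699.7 -83.6] [32.8 28.6] 85.4 0.1102
side housing121 27 [ 616.2 -186.1] [42.1 17. ] 23.8 0.1218
side housing121 33 [616.  188.2] [40.  16.2] 51.9 0.1212
side housing121 71 [646.9 -33.9] [49.  34.7] 0.3 0.1208
side housing121 83 [651.   84.8] [38.2 52.4] 87.3 0.1204
side housing121 1099 [786.8   8.7] [424.2  62.5] 88.5 0.1207
side nozzle200 31 [ 621.  -201.5] [22.3 23.4] 4.0 0.1993
side gaugehandle 32 [ 447.8 -326. ] [28.9 30.1] 8.0 0.0527
side gaugehandle 28 [ 463.  -400.6] [30.  22.8] 8.3 0.0526
side rails 269 [482.  375.5] [220.2  13.1] 1.7 0.0341
side rails 254 [483.1 332. ] [219.2  13.6] 2.5 0.0342
side rails 15 [683.3 319.8] [29.2 11.2] 78.0 0.0333
```

View pics/scene1.png

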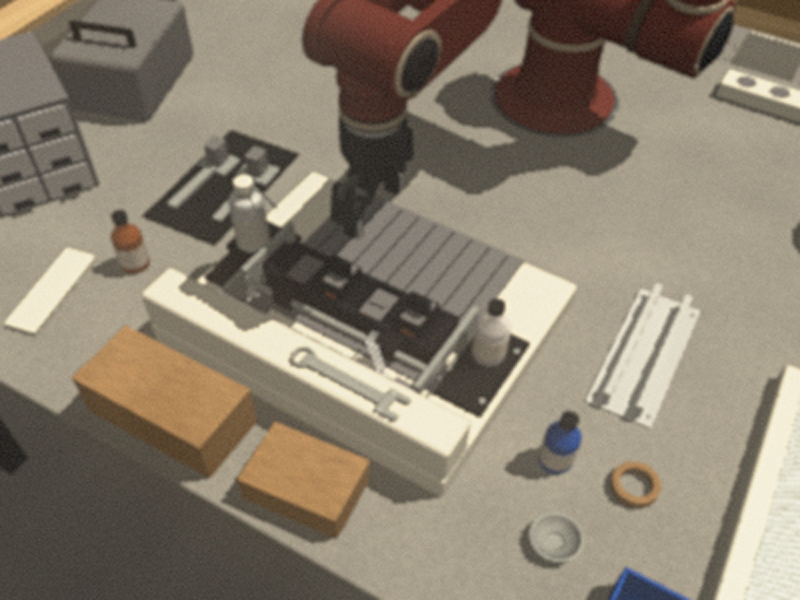

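View pics/side1.png

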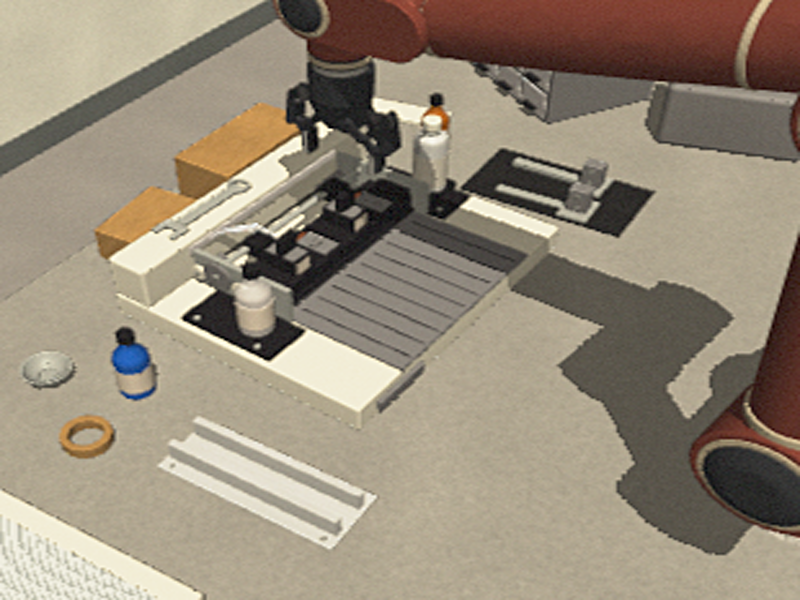

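```bash
python3 -m crank '[0,0,-20,0,0, -50,0,-20,0,0, -100,0,-20,0,0, -150,0,-20,0,0, -200,0,-20,0,0, -202,0,-20,0,0, -202,0,-20,0,0, -202,0,-20,0,0, -202,0,-20,0,0, -202,0,-20,0,0]'; python3 - <<'E'
from h import *
s=status.state();print(s['contact_force'],s['tool_rot'])
p,d,c=grab('wrist','w0.png');P=cloud(d,c)
m=(abs(P[...,2]-.199)<.005)&(abs(P[...,1]+.2)<.03);print(m.sum(),np.nanmean(P[m],0),np.array(c['R']).round(2).tolist())
# gauge geometry in the two clouds
for n in['scene','side']:
    X=np.load(n+'.npy').reshape(-1,3)
    for y0 in(-.327,-.399):
        for lo,hi in((.0045,.018),):
            q=X[(abs(X[:,1]-y0)<.022)&(X[:,0]>.485)&(X[:,0]<.6)&(X[:,2]>lo)&(X[:,2]<hi)]
            r=cv2.minAreaRect((q[:,:2]*1000).astype(np.float32)) if len(q)>5 else None
            print(n,y0,len(q),np.median(q[:,2]),r)
E
```

```text
time: 2.2
tool_pos: [0.6252, -0.2005, 0.2514]
tool_rot: [0.0, 0.706, 0.708, 0.0]
contact_force: [-0.4, -0.6, 0.6]
gripper_width: -0.001
[-0.38591492 -0.62577142  0.55254175] [3.27755627e-05 7.06409642e-01 7.07803228e-01 8.55282588e-05]
1201 [ 0.62467321 -0.20312449  0.2001137 ] [[1.0, 0.0, 0.0], [0.0, -0.96, 0.28], [0.0, -0.28, -0.96]]
scene -0.327 52 0.005863807907929006 ((554.947998046875, -326.05621337890625), (40.892333984375, 82.55415344238281), 85.75846099853516)
scene -0.399 176 0.00898858115788486 ((542.008056640625, -399.150146484375), (112.73825073242188, 43.82108688354492), 0.7120310664176941)
side -0.327 85 0.006238859927667697 ((542.373779296875, -326.0676574707031), (115.1882553100586, 41.413818359375), 1.1043906211853027)
side -0.399 120 0.008824804972062875 ((542.0421142578125, -399.1341552734375), (42.18780517578125, 112.39032745361328), 89.599365234375)
```

```bash
python3 -m crank '[-2,0,20,0,0, -2,0,40,0,0, -2,0,50,0,0, -2,0,52,0,0, -2,0,54,0,0, -2,0,55,0,0, -2,0,56,0,0, -2,0,57,0,0, -2,0,57,0,0, -2,0,57,0,0]'
```

```text
time: 3.25
tool_pos: [0.6255, -0.204, 0.1951]
tool_rot: [0.001, 0.707, 0.707, 0.0]
contact_force: [0.1, 1.2, 4.9]
gripper_width: -0.001
```

```bash
python3 -m crank '[0,0,1,0,0, 0,0,2,0,0, 0,0,3,0,0, 0,0,3,0,0, 0,0,3,0,0, 0,0,3,0,0, 0,0,3,0,0, 0,0,3,0,0, 0,0,3,0,0, 0,0,3,0,0]'
```

```text
time: 4.25
tool_pos: [0.6256, -0.204, 0.194]
tool_rot: [0.001, 0.707, 0.707, 0.001]
contact_force: [-2.5, 2.7, 12.4]
gripper_width: -0.001
```

```bash
python3 -m crank '[0,0,-30,0,0, 0,0,-60,0,0, 0,0,-60,0,0, -20,-40,-60,0,0, -40,-80,-60,0,0, -60,-120,-60,0,75, -90,-150,-60,0,75, -123,-176,-40,0,75, -123,-176,-20,0,75, -123,-176,-20,0,75]'; python3 - <<'E'
from h import *
p,d,c=grab('wrist','w1.png');P=cloud(d,c); s=status.state(); print(s['tool_pos'],s['contact_force'])
for n in('gauge_thin','gauge_thick','mat'):
    for r in regions_of('wrist',n)[:2]: print(n,r['confidence'],np.round(r['extent']))
X=P.reshape(-1,3)
for lo,hi in((.048,.057),(.006,.0145),(.0045,.0075)):
    q=X[(X[:,2]>lo)&(X[:,2]<hi)&(X[:,1]<-.27)]
    im=np.zeros((400,400),np.uint8);a=((q[:,:2]-[.3,-.55])/.001).astype(int).clip(0,399);im[a[:,0],a[:,1]]=255
    im=cv2.morphologyEx(im,cv2.MORPH_CLOSE,np.ones((3,3)));k,L=cv2.connectedComponents(im)
    for i in range(1,k):
        s=L[a[:,0],a[:,1]]==i
        if s.sum()>60: r=cv2.minAreaRect((q[s,:2]*1000).astype(np.float32)); print(lo,s.sum(),np.round(r[0],1),np.round(r[1],1),round(r[2],1),np.median(q[s,2]).round(4))
E
```

```text
time: 5.25
tool_pos: [0.4461, -0.3264, 0.2061]
tool_rot: [-0.004, 0.708, 0.706, -0.0]
contact_force: [-0.5, 0.6, -0.1]
gripper_width: 0.752
[ 0.44742474 -0.32637465  0.20816167] [0.17241617 1.753408   0.09968992]
gauge_thin 0.75 [314. 163. 141.  56.]
gauge_thick 0.92 [323. 224. 132.  55.]
mat 0.62 [310. 186. 234. 136.]
mat 0.15 [311. 161. 145.  57.]
0.048 812 [ 450.7 -331.4] [29.8 24.2] 4.5 0.0537
0.048 707 [ 464.1 -402.5] [29.1 24.4] 1.5 0.0535
0.048 168 [ 601.9 -545.1] [35.3 10.6] 41.6 0.0537
0.006 2404 [ 501.9 -327.2] [147.1  58.6] 4.0 0.0077
0.006 2378 [ 515.9 -398.6] [147.4  59.2] 2.5 0.0109
0.006 217 [ 700.1 -362.4] [42.7 18.2] 76.8 0.0104
0.0045 61 [ 419.1 -340.9] [23.4 15.9] 6.1 0.0048
0.0045 66 [ 420.6 -311.5] [24.9 21.8] 70.2 0.0049
0.0045 124 [ 465.9 -367.7] [18.9 48.8] 88.6 0.0049
0.0045 2385 [ 548.4 -334.6] [150.8  83.3] 3.5 0.0056
0.0045 137 [ 521.  -364.2] [58. 25.] 1.4 0.0048
0.0045 128 [ 566.3 -383. ] [60.6 17.2] 2.0 0.0051
```

View pics/w1.png

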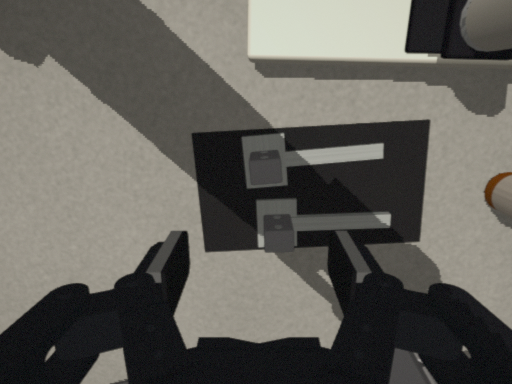

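```bash
python3 -m crank '[-3,2,40,-4,75, -3,2,80,-4,75, -3,2,120,-4,75, -3,2,150,-4,75, -3,2,170,-4,75, -3,2,185,-4,75, -3,2,191,-4,75, -3,2,191,-4,75, -3,2,191,-4,75, -3,2,191,-4,75]'; python3 -m crank '[0,0,0,0,0, 0,0,0,0,0, 0,0,0,0,0, 0,0,0,0,0, 0,0,0,0,0, 0,0,0,0,0, 0,0,-10,0,0, 0,0,-30,0,0, 0,0,-80,0,0, 0,0,-120,0,0]'
```

```text
time: 6.45
tool_pos: [0.452, -0.3309, 0.0219]
tool_rot: [0.001, 0.682, 0.731, -0.0]
contact_force: [0.1, 0.1, 0.7]
gripper_width: 0.75
time: 7.45
tool_pos: [0.4502, -0.3293, 0.1411]
tool_rot: [-0.001, 0.682, 0.731, 0.0]
contact_force: [0.7, -1.2, -1.4]
gripper_width: 0.344
```

```bash
cat >> h.py <<'E'
def yaw():
    w,x,y,z=status.state()['tool_rot']; return np.degrees(np.arctan2(1-2*(x*x+z*z),2*(x*y-w*z)))  # dir of tool y axis
def go(x,y,z,yw):
    s=status.state();p=s['tool_pos']*1000;a=yaw();t=np.radians(a)
    dx,dy=x-p[0],y-p[1]
    print('tool',p.round(1),'yaw',round(a,2),'F',s['contact_force'].round(1),'w',round(float(s['gripper_width']),3),'-> tx ty tz yaw',[round(float(v),1) for v in(-np.sin(t)*dx+np.cos(t)*dy,np.cos(t)*dx+np.sin(t)*dy,p[2]-z,a-yw)])
def pw(px,py,o=(650.4,-5,-1.4)):
    t=np.radians(o[2]);return o[0]+px*np.cos(t)-py*np.sin(t),o[1]+px*np.sin(t)+py*np.cos(t)
def rects(P,lo,hi,box,mn=40,res=.001):
    X=P.reshape(-1,3);q=X[(X[:,2]>lo)&(X[:,2]<hi)&(X[:,0]>box[0])&(X[:,0]<box[1])&(X[:,1]>box[2])&(X[:,1]<box[3])]
    n=int(1/res);im=np.zeros((n,n+n//2),np.uint8);a=((q[:,:2]-[0,-.75])/res).astype(int);im[a[:,0],a[:,1]]=255
    k,L=cv2.connectedComponents(cv2.morphologyEx(im,cv2.MORPH_CLOSE,np.ones((3,3))))
    for i in range(1,k):
        s=L[a[:,0],a[:,1]]==i
        if s.sum()>mn: r=cv2.minAreaRect((q[s,:2]*1000).astype(np.float32)); print('  rect',s.sum(),np.round(r[0],1),np.round(r[1],1),round(r[2],1),'z',np.median(q[s,2]).round(4))
E
python3 -m crank '[0,0,-50,0,0, 20,0,-100,0,0, 70,20,-100,3,0, 120,30,-100,5.4,0, 170,51,-100,5.4,0, 220,51,-100,5.4,0, 270,51,-100,5.4,0, 320,51,-100,5.4,0, 370,51,-100,5.4,0, 417,51,-100,5.4,0]'; python3 - <<'E'
from h import *
p,d,c=grab('wrist','w2.png');P=cloud(d,c);go(*pw(-180,90),120,-1.4)
rects(P,.143,.156,(.6,.7,-.2,.2)); s=status.state();z=s['tool_pos'][2]
print('blade');rects(P,z-.025,z-.007,(.5,.7,-.0,.2))
E
```

```text
time: 8.45
tool_pos: [0.472, 0.0848, 0.2398]
tool_rot: [-0.0, 0.716, 0.698, -0.0]
contact_force: [1.0, 0.2, -0.9]
gripper_width: 0.339
tool [470.9  91.6 239.8] yaw -0.98 F [-2.9  4.6 -1.8] w 0.343 -> tx ty tz yaw [-2.2, 1.8, 119.8, 0.4]
  rect 756 [625.  175.9] [19.3 25.8] 5.9 z 0.147
  rect 462 [648.5 -34.3] [12.7 24.2] 0.2 z 0.15
  rect 851 [651.5  82.3] [13.3 29.7] 0.3 z 0.1503
blade
  rect 5517 [548.1  82.4] [17.4 96.3] 89.0 z 0.2254
```

View pics/w2.png

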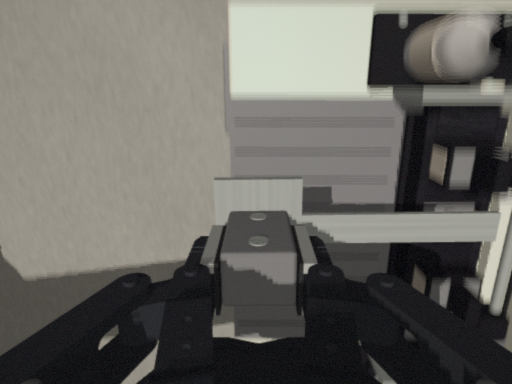

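```bash
python3 -m crank '[0,0,20,0,0, 0,0,50,0,0, 0,0,80,0,0, 0,0,100,0,0, 0,0,110,0,0, 0,0,110,0,0, 0,0,110,0,0, 0,0,110,0,0, 0,0,110,0,0, 0,0,110,0,0]'; python3 - <<'E'
from h import *
p,d,c=grab('wrist','w3.png');P=cloud(d,c);go(*pw(-180,90),80,-1.4)
rects(P,.145,.156,(.6,.7,-.2,.13)); s=status.state();z=s['tool_pos'][2]
print('blade');rects(P,z-.020,z-.007,(.5,.7,-.0,.2))
E
```

```text
time: 9.5
tool_pos: [0.4738, 0.0828, 0.1313]
tool_rot: [0.001, 0.716, 0.698, 0.001]
contact_force: [0.3, 0.5, -0.9]
gripper_width: 0.346
tool [473.7  82.9 131. ] yaw -1.4 F [ 0.9  0.5 -0.6] w 0.339 -> tx ty tz yaw [6.5, -1.2, 51.0, 0.0]
blade
  rect 5596 [549.2  80.5] [17.3 98.5] 89.3 z 0.1171
```

```bash
python3 -m crank '[6.5,-1,20,0,0, 6.5,-1,40,0,0, 6.5,-1,52,0,0, 6.5,-1,58,0,0, 6.5,-1,60,0,0, 6.5,-1,61,0,0, 6.5,-1,62,0,0, 6.5,-1,62,0,0, 6.5,-1,62,0,0, 6.5,-1,62,0,0]';  python3 -m crank '[0,0,0.5,0,0, 0,0,0.5,0,0, 0,0,1,0,0, 0,0,1,0,0, 0,0,1,0,0, 0,0,1,0,0, 0,0,1.5,0,0, 0,0,1.5,0,0, 0,0,1.5,0,0, 0,0,1.5,0,0]'; python3 - <<'E'
from h import *
go(*pw(-180,90),67,-1.4)
p,d,c=grab('wrist','w4.png');P=cloud(d,c)
rects(P,.145,.156,(.6,.7,-.2,.13)); print('blade');rects(P,.0515,.061,(.5,.64,0.05,.12))
q=P[(abs(P[...,0]-.55)<.03)&(abs(P[...,1]-.05)<.02)&(P[...,2]<.07)];print('platen',np.median(q,0))
E
```

```text
time: 10.55
tool_pos: [0.4726, 0.0894, 0.0687]
tool_rot: [0.0, 0.716, 0.698, 0.0]
contact_force: [-0.1, 0.4, -0.7]
gripper_width: 0.341
time: 11.55
tool_pos: [0.4726, 0.0894, 0.068]
tool_rot: [-0.0, 0.716, 0.698, -0.0]
contact_force: [-4.1, 0.2, 7.6]
gripper_width: 0.342
tool [472.6  89.4  68. ] yaw -1.4 F [-4.1  0.2  7.6] w 0.342 -> tx ty tz yaw [-0.0, 0.0, 1.0, 0.0]
blade
  rect 7809 [555.4  85.1] [ 69.8 110.8] 90.0 z 0.0534
platen [0.55959355 0.06048448 0.05079757]
```

```bash
python3 -m crank '[0,5,-0.5,0,0, 0,12,-0.5,0,0, 0,19,-0.5,0,0, 0,26,-0.5,0,0, 0,33,-0.5,0,0, 0,38,-0.5,0,0, 0,41,-0.5,0,0, 0,43,-0.5,0,0, 0,45,-0.5,0,0, 0,45,-0.5,0,0]';  python3 -m crank '[0,2,0,0,0, 0,4,0,0,0, 0,7,0,0,0, 0,11,0,0,0, 0,15,0,0,0, 0,19,0,0,0, 0,22,0,0,0, 0,24,0,0,0, 0,24,0,0,0, 0,24,0,0,0]'
```

```text
time: 12.6
tool_pos: [0.518, 0.0883, 0.0681]
tool_rot: [0.0, 0.716, 0.698, 0.0]
contact_force: [-2.0, 0.3, 5.5]
gripper_width: 0.344
time: 13.6
tool_pos: [0.5421, 0.0877, 0.0681]
tool_rot: [0.0, 0.716, 0.698, 0.0]
contact_force: [-1.2, -0.4, 6.3]
gripper_width: 0.338
```

```bash
python3 - <<'E'
from h import *
go(*pw(-111,90),67,-1.4)
p,d,c=grab('side');cv2.imwrite('pics/s2.png',cv2.resize(p[120:300,150:350][:,:,::-1],(800,600)))
E
```

```text
tool [542.1  87.7  68.1] yaw -1.4 F [-1.2 -0.4  6.3] w 0.338 -> tx ty tz yaw [-0.1, -0.4, 1.1, 0.0]
```

View pics/s2.png

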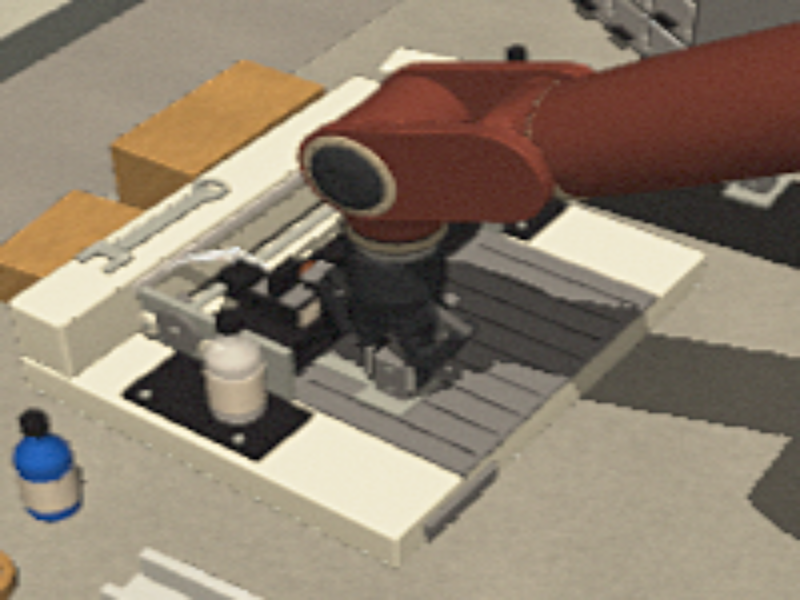

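```bash
python3 -m crank '[0,-10,0,0,0, 0,-30,0,0,0, 0,-50,0,0,0, 0,-69,0,0,0, 0,-69,-8,0,0, -30,-69,-8,0,0, -60,-69,-8,0,0, -90,-69,-8,0,0, -120,-69,-8,0,0, -120,-69,-8,0,0]';  python3 -m crank '[0,0,4,0,0, 0,0,6,0,0, 0,0,7,0,0, 0,0,8,0,0, 0,0,8,0,0, 0,0,8,0,0, 0,10,8,0,0, 0,20,8,0,0, 0,28,8,0,0, 0,28,8,0,0]'; python3 - <<'E'
from h import *
go(*pw(-180,-30),67,-1.4)
p,d,c=grab('wrist','w5.png');P=cloud(d,c)
rects(P,.145,.156,(.6,.7,-.2,.13)); print('blade');rects(P,.0525,.061,(.5,.64,-.06,-.02));rects(P,.116,.125,(.6,.7,-.2,.13))
E
```

```text
time: 14.65
tool_pos: [0.4695, -0.0332, 0.0752]
tool_rot: [0.0, 0.717, 0.697, -0.0]
contact_force: [0.7, 0.4, -0.6]
gripper_width: 0.347
time: 15.65
tool_pos: [0.4994, -0.0311, 0.0681]
tool_rot: [0.001, 0.715, 0.699, 0.001]
contact_force: [1.5, 0.6, 2.4]
gripper_width: 0.346
tool [499.4 -31.1  68.1] yaw -1.36 F [1.5 0.6 2.4] w 0.346 -> tx ty tz yaw [-0.2, -29.7, 1.1, 0.0]
blade
  rect 5520 [558.8 -32.4] [ 20.  118.5] 86.7 z 0.0541
```

```bash
python3 -m crank '[0,3,0,0,0, 0,6,0,0,0, 0,8,0,0,0, 0,10,0,0,0, 0,11,0,0,0, 0,12,0,0,0, 0,13,0,0,0, 0,14,0,0,0, 0,14,0,0,0, 0,14,0,0,0]'
```

```text
time: 16.7
tool_pos: [0.5112, -0.0315, 0.0681]
tool_rot: [-0.0, 0.716, 0.699, -0.0]
contact_force: [-4.3, 1.0, 8.3]
gripper_width: 0.339
```

```bash
python3 -m crank '[0,0.5,0,0,0, 0,0.5,0,0,0, 0,1,0,0,0, 0,1,0,0,0, 0,1.5,0,0,0, 0,1.5,0,0,0, 0,2,0,0,0, 0,2,0,0,0, 0,2,0,0,0, 0,2,0,0,0]'
```

```text
time: 17.7
tool_pos: [0.5129, -0.0316, 0.0681]
tool_rot: [-0.0, 0.716, 0.699, -0.001]
contact_force: [-4.7, 0.2, 8.3]
gripper_width: 0.344
```

```bash
python3 -m crank '[0,0.5,0,0,0, 0,0.5,0,0,0, 0,1,0,0,0, 0,1,0,0,0, 0,1.5,0,0,0, 0,1.5,0,0,0, 0,2,0,0,0, 0,2,0,0,0, 0,2,0,0,0, 0,2,0,0,0]';python3 -m crank '[0,0.5,0,0,0, 0,0.5,0,0,0, 0,1,0,0,0, 0,1,0,0,0, 0,1,0,0,0, 0,1,0,0,0, 0,1,0,0,0, 0,1,0,0,0, 0,1,0,0,0, 0,1,0,0,0]'
```

```text
time: 18.7
tool_pos: [0.5144, -0.0316, 0.068]
tool_rot: [-0.001, 0.716, 0.699, -0.001]
contact_force: [-7.9, 0.3, 10.8]
gripper_width: 0.337
time: 19.7
tool_pos: [0.5146, -0.0316, 0.0681]
tool_rot: [-0.002, 0.715, 0.699, -0.002]
contact_force: [-13.3, -0.7, 13.3]
gripper_width: 0.347
```

```bash
python3 -m crank '[0,-5,0,0,0, 0,-20,0,0,0, 0,-40,0,0,0, 0,-60,-20,0,0, 0,-60,-60,0,0, 0,-60,-110,0,0, 0,-60,-160,0,0, -50,-60,-170,0,0, -100,-60,-170,0,0, -150,-60,-170,0,0]'; python3 - <<'E'
from h import *
go(451,-329,190,4)
p,d,c=grab('scene');P=cloud(d,c)
rects(P,.047,.057,(.35,.65,-.5,-.25),15);rects(P,.006,.0145,(.35,.65,-.5,-.25),15)
E
```

```text
time: 20.7
tool_pos: [0.4524, -0.1802, 0.2373]
tool_rot: [0.0, 0.715, 0.699, 0.0]
contact_force: [1.0, 1.3, -1.9]
gripper_width: 0.345
tool [ 452.4 -180.2  237.3] yaw -1.3 F [ 1.   1.3 -1.9] w 0.345 -> tx ty tz yaw [-148.8, 2.0, 47.3, -5.3]
```

```bash
python3 -m crank '[-40,2,0,0,0, -80,2,0,0,0, -120,2,20,0,0, -149,2,40,-5.3,0, -149,2,40,-5.3,0, -149,2,40,-5.3,0, -149,2,40,-5.3,0, -149,2,40,-5.3,0, -149,2,40,-5.3,0, -149,2,40,-5.3,0]'; python3 - <<'E'
from h import *
go(451,-329,21,4)
p,d,c=grab('wrist','w6.png');P=cloud(d,c)
rects(P,.047,.057,(.3,.7,-.6,-.2),100);rects(P,.006,.0145,(.3,.7,-.6,-.2),100)
E
```

```text
time: 21.75
tool_pos: [0.4516, -0.3278, 0.198]
tool_rot: [0.001, 0.682, 0.731, 0.0]
contact_force: [-0.5, 0.1, -1.2]
gripper_width: 0.343
tool [ 451.6 -327.8  198. ] yaw 3.95 F [-0.5  0.1 -1.2] w 0.343 -> tx ty tz yaw [-1.1, -0.7, 177.0, -0.1]
  rect 4889 [ 528.7 -216.3] [ 34.9 185.1] 89.0 z 0.0478
  rect 194 [ 694. -369.] [ 7.2 30.7] 9.2 z 0.0516
  rect 125 [ 694.3 -358.6] [22.1  4.7] 71.1 z 0.0104
```

View pics/w6.png

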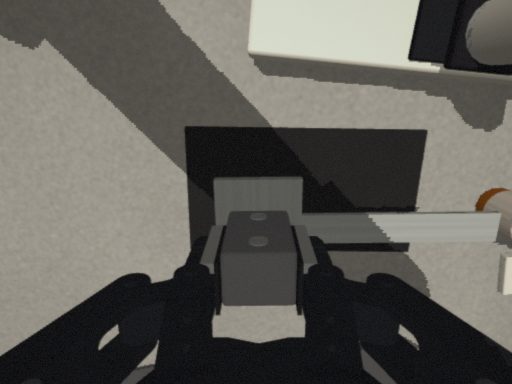

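```bash
python3 - <<'E'
from h import *
for n in('side','scene'):
    p,d,c=grab(n,n+'7.png');P=cloud(d,c)
    print(n);rects(P,.044,.057,(.3,.7,-.6,-.25),8,.002);rects(P,.0065,.0145,(.3,.7,-.6,-.25),20,.002)
    for r in regions_of(n,'gauge_thick')[:3]: print(r['confidence'],np.round(r['extent']),np.nanmedian(P[r['region']],0))
E
```

```text
side
  rect 29 [ 376.3 -590.3] [42.9 11.6] 11.6 z 0.0501
  rect 33 [ 420.3 -578.1] [44.6 16.7] 2.8 z 0.0511
  rect 42 [ 460.9 -397.1] [22.6 28.3] 83.6 z 0.0512
  rect 14 [ 595.5 -549.4] [19.3  8.2] 83.2 z 0.0513
  rect 19 [ 617.2 -538.9] [12.8 32.7] 58.6 z 0.0487
  rect 11 [ 647.1 -554.1] [ 5.9 22.4] 61.1 z 0.0495
  rect 28 [ 455.8 -392.3] [33.8 27. ] 62.5 z 0.0094
  rect 40 [ 521.8 -397.6] [51.  18.8] 9.2 z 0.0107
0.87 [328. 174.  33.  20.] [ 0.46700923 -0.39231519  0.0122708 ]
scene
  rect 16 [ 381.4 -588.9] [31.2  3.8] 13.8 z 0.0521
  rect 30 [ 444.  -583.7] [10.7 35.3] 33.2 z 0.0508
  rect 64 [ 467.1 -398.1] [32.3 27.1] 2.0 z 0.0503
  rect 113 [ 654.7 -557.6] [ 11.6 104.3] 60.9 z 0.051
  rect 113 [ 489.7 -393.2] [85.4 44.9] 2.4 z 0.0091
  rect 62 [ 561.3 -393.4] [56.8 20.4] 1.2 z 0.0099
0.56 [162. 152.  35.  39.] [ 0.4819698  -0.39249744  0.00963786]
0.22 [229. 205.  21.  22.] [ 0.65783035 -0.02845611  0.11918069]
```

```bash
python3 -m crank '[-1,0,40,0,0, -1,0,80,0,0, -1,0,120,0,0, -1,0,150,0,0, -1,0,165,0,0, -1,0,172,0,0, -1,0,175,0,0, -1,0,176,0,0, -1,0,177,0,0, -1,0,177,0,0]'; python3 -m crank '[0,0,0,0,30, 0,0,0,0,60, 0,0,0,0,75, 0,0,0,0,75, 0,0,0,0,75, 0,0,-20,0,75, 0,0,-60,0,75, 0,0,-110,0,75, 0,0,-160,0,75, 0,0,-170,0,75]'; python3 - <<'E'
from h import *
p,d,c=grab('wrist','w8.png');P=cloud(d,c);go(464,-401,21,2)
rects(P,.047,.057,(.3,.7,-.6,-.2),100);rects(P,.006,.0145,(.3,.7,-.6,-.2),100)
E
```

```text
time: 23.0
tool_pos: [0.4519, -0.3299, 0.0216]
tool_rot: [0.001, 0.683, 0.731, -0.0]
contact_force: [-0.3, 0.2, -1.1]
gripper_width: 0.342
time: 24.0
tool_pos: [0.4541, -0.3319, 0.1986]
tool_rot: [0.007, 0.683, 0.731, -0.0]
contact_force: [0.1, -0.9, 0.5]
gripper_width: 0.747
tool [ 453.7 -331.5  197.3] yaw 3.91 F [ 0.1 -0.3  1.6] w 0.754 -> tx ty tz yaw [-70.0, 5.6, 176.3, 1.9]
  rect 883 [ 451.  -330.9] [30.  24.8] 4.6 z 0.0536
  rect 5008 [ 519.3 -216.4] [ 35.2 167.8] 89.0 z 0.0478
  rect 758 [ 464.3 -402.5] [30.  24.6] 3.3 z 0.0535
  rect 205 [ 644.1 -551.8] [ 1.7 62.3] 59.7 z 0.0523
  rect 247 [ 694.2 -366.8] [ 9.2 33.3] 2.4 z 0.0518
  rect 2525 [ 502.6 -326.5] [147.3  56.6] 4.8 z 0.0078
  rect 2450 [ 516.2 -399.7] [146.7  56.8] 3.2 z 0.0109
  rect 163 [ 695.1 -365. ] [33.8  8.8] 88.3 z 0.0106
```

Thin gauge is back on the mat. Now the thick one.

```bash
python3 -m crank '[-35,4,0,0,75, -70,6,20,1.5,75, -70,6,60,1.5,75, -70,6,110,1.5,75, -70,6,150,1.5,75, -70,6,165,1.5,75, -70,6,173,1.5,75, -70,6,177,1.5,75, -70,6,177,1.5,75, -70,6,177,1.5,75]'; python3 -m crank '[0,0,0,0,75, 0,0,0,0,0, 0,0,0,0,0, 0,0,0,0,0, 0,0,0,0,0, 0,0,0,0,0, 0,0,0,0,0, 0,0,0,0,0, 0,0,-20,0,0, 0,0,-50,0,0]'; python3 - <<'E'
from h import *
go(*pw(-180,90),240,-1.4)
E
```

```text
time: 25.05
tool_pos: [0.4632, -0.3999, 0.0156]
tool_rot: [0.002, 0.692, 0.722, -0.0]
contact_force: [-0.2, 0.7, 0.2]
gripper_width: 0.751
time: 26.05
tool_pos: [0.4597, -0.3963, 0.0598]
tool_rot: [-0.004, 0.692, 0.722, 0.0]
contact_force: [0.1, -0.4, -0.5]
gripper_width: 0.346
tool [ 459.7 -396.3   59.8] yaw 2.4 F [ 0.1 -0.4 -0.5] w 0.346 -> tx ty tz yaw [484.7, 33.3, -180.2, 3.8]
```

```bash
python3 -m crank '[0,0,-40,0,0, 0,0,-90,0,0, 0,0,-140,0,0, 0,0,-180,0,0, 40,0,-180,0,0, 90,0,-180,2,0, 140,10,-180,3.8,0, 190,20,-180,3.8,0, 240,30,-180,3.8,0, 290,33,-180,3.8,0]'; python3 -m crank '[50,0,0,0,0, 100,0,0,0,0, 150,0,0,0,0, 190,0,0,0,0, 195,0,30,0,0, 195,0,70,0,0, 195,0,110,0,0, 195,0,110,0,0, 195,0,110,0,0, 195,0,110,0,0]';python3 - <<'E'
from h import *
go(*pw(-180,90),70,-1.4)
p,d,c=grab('wrist','w9.png');P=cloud(d,c);z=status.state()['tool_pos'][2]
rects(P,.145,.156,(.6,.7,-.2,.13),40); print('blade');rects(P,z-.02,z-.003,(.48,.66,.0,.15))
E
```

```text
time: 27.05
tool_pos: [0.4821, -0.1085, 0.2418]
tool_rot: [-0.001, 0.716, 0.698, -0.0]
contact_force: [0.5, 0.9, -1.5]
gripper_width: 0.34
time: 28.05
tool_pos: [0.489, 0.0842, 0.1357]
tool_rot: [0.001, 0.716, 0.698, 0.001]
contact_force: [-0.3, 0.5, -1.1]
gripper_width: 0.339
tool [489.   84.2 135.7] yaw -1.42 F [-0.3  0.5 -1.1] w 0.339 -> tx ty tz yaw [4.7, -16.5, 65.7, -0.0]
blade
  rect 4609 [545.4  83.1] [ 32.5 138.5] 77.6 z 0.1307
```

```bash
python3 -m crank '[5,-16,20,0,0, 5,-16,45,0,0, 5,-16,60,0,0, 5,-16,66,0,0, 5,-16,70,0,0, 5,-16,70,0,0, 5,-16,70,0,0, 5,-16,71,0,0, 5,-16,71,0,0, 5,-16,71,0,0]'; python3 - <<'E'
from h import *
go(*pw(-180,90),62.6,-1.4)
p,d,c=grab('wrist','w10.png');P=cloud(d,c)
rects(P,.055,.068,(.5,.64,.06,.13))
for x in(.52,.54,.56,.58,.59):
    m=(abs(P[...,0]-x)<.004)&(P[...,2]>.056)&(P[...,2]<.068)&(abs(P[...,1]-.09)<.03);q=P[m];print(x,len(q),(np.percentile(q[:,1],[3,50,97])*1000).round(1) if len(q) else '',np.median(q[:,2]) if len(q) else '')
E
```

```text
time: 29.1
tool_pos: [0.4718, 0.0897, 0.0626]
tool_rot: [0.0, 0.716, 0.698, 0.0]
contact_force: [0.5, 0.4, -0.9]
gripper_width: 0.344
tool [471.8  89.7  62.6] yaw -1.4 F [ 0.5  0.4 -0.9] w 0.344 -> tx ty tz yaw [-0.4, 0.9, -0.0, 0.0]
  rect 6316 [548.  84.] [17.5 96.4] 88.4 z 0.0602
0.52 529 [77.  85.4 92.4] 0.060266829727386124
0.54 525 [76.5 84.8 91.9] 0.060267779420351775
0.56 539 [76.  84.7 91.5] 0.06029686422430943
0.58 541 [75.5 84.  91. ] 0.06024870376884514
0.59 529 [75.2 83.6 90.7] 0.060271101219267785
```

View pics/w10.png

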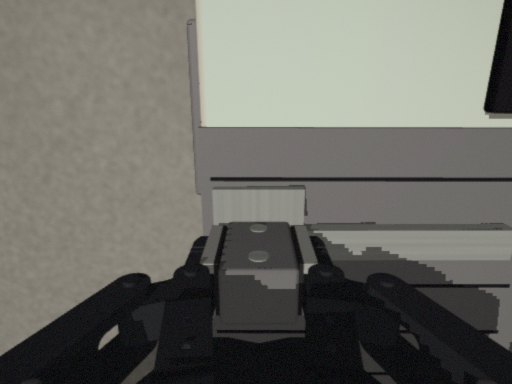

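```bash
python3 -m crank '[2,0,0.5,0,0, 2,0,0.5,0,0, 2,0,1,0,0, 2,0,1,0,0, 2,0,1,0,0, 2,0,1,0,0, 2,0,1,0,0, 2,0,1,0,0, 2,0,1,0,0, 2,0,1,0,0]'; python3 -m crank '[0,0,0.5,0,0, 0,0,0.5,0,0, 0,0,1,0,0, 0,0,1,0,0, 0,0,1,0,0, 0,0,1,0,0, 0,0,1,0,0, 0,0,1,0,0, 0,0,1,0,0, 0,0,1,0,0]'
```

```text
time: 30.15
tool_pos: [0.4717, 0.0917, 0.0613]
tool_rot: [0.0, 0.716, 0.698, -0.0]
contact_force: [0.3, 0.3, -1.2]
gripper_width: 0.344
time: 31.15
tool_pos: [0.4719, 0.0918, 0.061]
tool_rot: [0.0, 0.716, 0.698, 0.0]
contact_force: [-3.8, -0.5, 5.7]
gripper_width: 0.345
```

```bash
python3 -m crank '[0,5,-0.5,0,0, 0,12,-0.5,0,0, 0,19,-0.5,0,0, 0,26,-0.5,0,0, 0,32,-0.5,0,0, 0,36,-0.5,0,0, 0,38,-0.5,0,0, 0,39,-0.5,0,0, 0,40,-0.5,0,0, 0,40,-0.5,0,0]';  python3 -m crank '[0,0.5,0,0,0, 0,0.5,0,0,0, 0,1,0,0,0, 0,1,0,0,0, 0,1.5,0,0,0, 0,2,0,0,0, 0,2.5,0,0,0, 0,3,0,0,0, 0,3,0,0,0, 0,3,0,0,0]';  python3 -m crank '[0,0.5,0,0,0, 0,0.5,0,0,0, 0,1,0,0,0, 0,1,0,0,0, 0,1.5,0,0,0, 0,1.5,0,0,0, 0,2,0,0,0, 0,2,0,0,0, 0,2,0,0,0, 0,2,0,0,0]'
```

```text
time: 32.15
tool_pos: [0.5121, 0.0908, 0.061]
tool_rot: [0.0, 0.716, 0.698, 0.0]
contact_force: [-3.1, 1.3, 4.6]
gripper_width: 0.341
time: 33.15
tool_pos: [0.5148, 0.0907, 0.061]
tool_rot: [0.0, 0.716, 0.698, 0.0]
contact_force: [-3.9, -0.1, 6.2]
gripper_width: 0.342
time: 34.15
tool_pos: [0.5168, 0.0907, 0.061]
tool_rot: [0.0, 0.716, 0.698, 0.0]
contact_force: [-3.9, 1.1, 4.8]
gripper_width: 0.342
```

```bash
python3 -m crank '[0,0.5,0,0,0, 0,0.5,0,0,0, 0,1,0,0,0, 0,1,0,0,0, 0,1.5,0,0,0, 0,1.5,0,0,0, 0,2,0,0,0, 0,2,0,0,0, 0,2,0,0,0, 0,2,0,0,0]';  python3 -m crank '[0,0.5,0,0,0, 0,0.5,0,0,0, 0,1,0,0,0, 0,1,0,0,0, 0,1,0,0,0, 0,1,0,0,0, 0,1,0,0,0, 0,1,0,0,0, 0,1,0,0,0, 0,1,0,0,0]'
```

```text
time: 35.15
tool_pos: [0.5188, 0.0906, 0.061]
tool_rot: [0.0, 0.716, 0.698, 0.0]
contact_force: [-2.8, 0.2, 6.6]
gripper_width: 0.344
time: 36.15
tool_pos: [0.5198, 0.0906, 0.061]
tool_rot: [0.0, 0.716, 0.698, 0.0]
contact_force: [-2.9, 0.3, 5.5]
gripper_width: 0.348
```

```bash
python3 -m crank '[0,0.5,0,0,0, 0,1,0,0,0, 0,1.5,0,0,0, 0,2,0,0,0, 0,2.5,0,0,0, 0,3,0,0,0, 0,3,0,0,0, 0,3,0,0,0, 0,3,0,0,0, 0,3,0,0,0]';
```

```text
time: 37.15
tool_pos: [0.5228, 0.0905, 0.061]
tool_rot: [0.0, 0.716, 0.698, 0.0]
contact_force: [-3.9, 0.6, 4.7]
gripper_width: 0.344
```

```bash
python3 -m crank '[0,1,0,0,0, 0,3,0,0,0, 0,5,0,0,0, 0,7,0,0,0, 0,9,0,0,0, 0,11,0,0,0, 0,13,0,0,0, 0,15,0,0,0, 0,18,0,0,0, 0,18,0,0,0]'; python3 -m crank '[0,1,0,0,0, 0,2,0,0,0, 0,2,0,0,0, 0,2,0,0,0, 0,2,0,0,0, 0,2,0,0,0, 0,2,0,0,0, 0,2,0,0,0, 0,2,0,0,0, 0,2,0,0,0]'; python3 - <<'E'
from h import *
go(*pw(-180,90),100,-1.4)
p,d,c=grab('scene','s11.png');P=cloud(d,c)
rects(P,.145,.156,(.6,.7,-.13,.13),8)
cv2.imwrite('pics/s11.png',cv2.resize(p[170:320,170:370][:,:,::-1],(800,600)))
E
```

```text
time: 38.15
tool_pos: [0.5413, 0.0901, 0.0611]
tool_rot: [0.0, 0.716, 0.698, 0.0]
contact_force: [0.1, 1.0, 4.3]
gripper_width: 0.347
time: 39.15
tool_pos: [0.5427, 0.09, 0.061]
tool_rot: [0.0, 0.716, 0.698, 0.0]
contact_force: [-2.7, 0.6, 5.6]
gripper_width: 0.345
tool [542.7  90.   61. ] yaw -1.4 F [-2.7  0.6  5.6] w 0.345 -> tx ty tz yaw [-2.4, -70.1, -39.0, -0.0]
  rect 11 [652.1 -33.3] [8.3 6.3] 79.3 z 0.1494
  rect 17 [651.4  76.4] [ 8.1 14.9] 33.2 z 0.1487
  rect 21 [654.7  93.6] [11.6 12.3] 84.9 z 0.1491
```

View pics/s11.png

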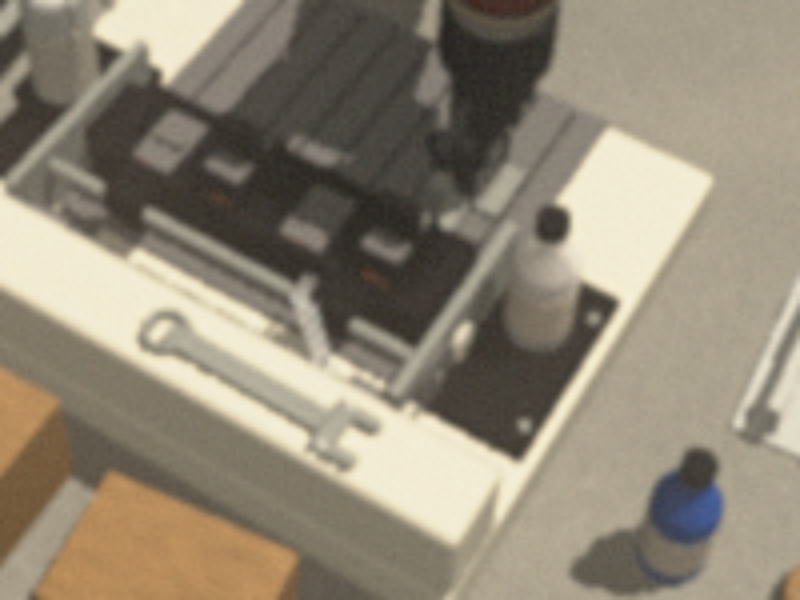

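```bash
python3 -m crank '[0,-10,0,0,0, 0,-30,0,0,0, 0,-60,0,0,0, 0,-80,-20,0,0, 0,-80,-70,0,0, 0,-80,-120,0,0, 0,-80,-170,0,0, -50,-80,-180,0,0, -100,-80,-180,0,0, -150,-80,-180,0,0]'; python3 -m crank '[-50,0,0,0,0, -100,0,0,0,0, -150,0,0,0,0, -200,0,0,-1,0, -250,0,0,-2,0, -290,0,0,-3.8,0, -300,0,0,-3.8,0, -300,0,0,-3.8,0, -300,0,0,-3.8,0, -300,0,0,-3.8,0]'; python3 - <<'E'
from h import *
go(464,-400,16,2.4)
for n in('side','scene'):
    p,d,c=grab(n);P=cloud(d,c);print(n);rects(P,.044,.057,(.35,.6,-.5,-.25),8,.002);rects(P,.0055,.0145,(.35,.6,-.5,-.25),20,.002)
E
```

```text
time: 40.2
tool_pos: [0.4583, -0.058, 0.2404]
tool_rot: [0.0, 0.715, 0.699, 0.0]
contact_force: [0.6, 0.2, -1.4]
gripper_width: 0.343
time: 41.2
tool_pos: [0.4519, -0.3553, 0.2404]
tool_rot: [-0.0, 0.692, 0.722, 0.0]
contact_force: [0.1, 0.7, -1.0]
gripper_width: 0.344
tool [ 451.9 -355.3  240.4] yaw 2.49 F [ 0.1  0.7 -1. ] w 0.344 -> tx ty tz yaw [-45.2, 10.2, 224.4, 0.1]
side
  rect 52 [ 448.2 -324.9] [28.8 28.2] 4.4 z 0.0518
  rect 49 [ 445.2 -310.4] [38.5 32.9] 35.0 z 0.0093
scene
  rect 60 [ 453.8 -328. ] [30.  24.2] 6.1 z 0.0506
  rect 73 [ 460.4 -320.4] [41.6 68.3] 32.7 z 0.0077
  rect 22 [ 558.  -317.4] [36.7 14. ] 4.0 z 0.007
```

Thin gauge is still in place; set the thick one down beside it.

```bash
python3 -m crank '[-45,10,40,0,0, -45,10,90,0,0, -45,10,140,0,0, -45,10,185,0,0, -45,10,210,0,0, -45,10,218,0,0, -45,10,221,0,0, -45,10,223,0,0, -45,10,224,0,0, -45,10,224,0,0]'; python3 -m crank '[0,0,0,0,0, 0,0,0,0,30, 0,0,0,0,60, 0,0,0,0,75, 0,0,0,0,75, 0,0,0,0,75, 0,0,-30,0,75, 0,0,-80,0,75, 0,0,-130,0,75, 0,0,-170,0,75]'; python3 -m crank '[0,0,-20,0,60, 0,0,-60,0,60, 50,0,-60,0,60, 100,30,-60,0,60, 100,30,-60,0,60, 100,30,-60,0,60, 100,30,-60,0,60, 100,30,-60,0,60, 100,30,-60,0,60, 100,30,-60,0,60]';  python3 - <<'E'
from h import *
p,d,c=grab('wrist','w12.png');P=cloud(d,c);go(*pw(0,-30),230,-1.4)
rects(P,.047,.057,(.3,.7,-.6,-.28),100);rects(P,.006,.0145,(.3,.7,-.6,-.28),100)
E
```

```text
time: 42.3
tool_pos: [0.4646, -0.4025, 0.0189]
tool_rot: [0.002, 0.692, 0.722, -0.0]
contact_force: [-0.1, 0.3, -2.1]
gripper_width: 0.347
time: 43.3
tool_pos: [0.464, -0.402, 0.1902]
tool_rot: [0.001, 0.692, 0.722, -0.0]
contact_force: [0.3, -1.2, 0.4]
gripper_width: 0.747
time: 44.3
tool_pos: [0.489, -0.3012, 0.2466]
tool_rot: [-0.0, 0.693, 0.721, -0.0]
contact_force: [-0.6, 0.2, -0.3]
gripper_width: 0.604
tool [ 489.1 -301.   246.7] yaw 2.34 F [0.7 0.2 0.5] w 0.595 -> tx ty tz yaw [259.3, 171.3, 16.7, 3.7]
  rect 630 [ 451.2 -330.8] [30.  24.3] 4.5 z 0.0535
  rect 566 [ 463.4 -405.7] [29.9 25.3] 1.7 z 0.0534
  rect 159 [ 694.5 -364.4] [32.9  8.4] 85.8 z 0.0519
  rect 1790 [ 502.2 -326.8] [146.4  56.7] 4.8 z 0.0077
  rect 1687 [ 515.1 -404. ] [147.3  56.2] 1.5 z 0.0107
```

```bash
python3 -m crank '[10,0,-20,0,60, 50,10,-20,0,60, 90,40,-20,2,60, 130,70,-20,3.7,60, 170,100,-20,3.7,60, 210,135,-20,3.7,60, 250,165,-10,3.7,60, 259,171,0,3.7,60, 259,171,0,3.7,60, 259,171,0,3.7,60]'; python3 -m crank '[0,0,0,0,60, 0,0,0,0,60, 0,0,0,0,60, 0,0,0,0,60, 0,0,0,0,60, 0,0,0,0,60, 0,0,0,0,60, 0,0,0,0,60, 0,0,0,0,60, 0,0,0,0,60]';  python3 - <<'E'
from h import *
p,d,c=grab('wrist','w13.png');P=cloud(d,c);go(*pw(0,-30),130,-1.4)
rects(P,.143,.157,(.6,.7,-.15,.13),100);rects(P,.115,.125,(.6,.7,-.15,.13),100)
E
```

```text
time: 45.35
tool_pos: [0.6488, -0.0352, 0.2461]
tool_rot: [-0.0, 0.715, 0.699, -0.001]
contact_force: [-0.1, 0.0, -0.3]
gripper_width: 0.598
time: 46.35
tool_pos: [0.6494, -0.0343, 0.2468]
tool_rot: [-0.0, 0.715, 0.699, -0.0]
contact_force: [0.9, -0.7, 0.8]
gripper_width: 0.596
tool [649.4 -34.3 246.8] yaw -1.29 F [0.2 1.  0.4] w 0.601 -> tx ty tz yaw [-0.7, 0.3, 116.8, 0.1]
  rect 580 [650.5 -37.5] [29.5 10.9] 88.8 z 0.1506
  rect 714 [652.1  78.6] [23.9 11.9] 88.1 z 0.1507
  rect 1800 [650.7 -37.8] [34.3 49.9] 88.6 z 0.121
  rect 2416 [652.1  80.9] [32.3 50.4] 88.7 z 0.1213
```

View pics/w13.png

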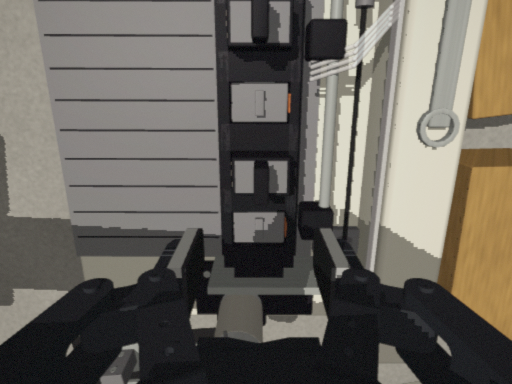

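```bash
python3 -m crank '[-1,0.5,40,0,60, -1,0.5,80,0,60, -1,0.5,100,0,60, -1,0.5,115,0,60, -1,0.5,121,0,60, -1,0.5,122,0,60, -1,0.5,122,0,60, -1,0.5,122,0,60, -1,0.5,122,0,60, -1,0.5,122,0,60]'; python3 -m crank '[0,0,0,0,0, 0,0,0,0,0, 0,0,0,0,0, 0,0,0,0,0, 0,0,0,0,0, 0,0,0,0,0, 0,0,0,0,0, 0,0,-5,0,0, 0,0,-10,0,0, 0,0,-15,0,0]'
```

```text
time: 47.4
tool_pos: [0.6503, -0.0355, 0.1257]
tool_rot: [0.001, 0.715, 0.699, 0.0]
contact_force: [0.6, -0.1, -0.5]
gripper_width: 0.6
time: 48.4
tool_pos: [0.6498, -0.0354, 0.1402]
tool_rot: [-0.0, 0.715, 0.699, -0.0]
contact_force: [0.2, 0.9, -1.5]
gripper_width: 0.13
```

```bash
python3 -m crank '[0,0,-45,0,0, 0,0,-90,0,0, 0,0,-135,0,0, 0,0,-160,0,0, 20,-10,-160,-8,0, 60,-30,-160,-16,0, 105,-50,-160,-24,0, 150,-65,-160,-32,0, 195,-80,-160,-40,0, 240,-95,-160,-48,0]'; python3 - <<'E'
from h import *
go(540,355.6,200,92.1)
E
```

```text
time: 49.4
tool_pos: [0.5594, 0.2083, 0.3005]
tool_rot: [0.0, 0.366, 0.93, 0.0]
contact_force: [-0.2, 0.8, -1.4]
gripper_width: 0.125
tool [559.4 208.3 300.5] yaw 47.01 F [-0.2  0.8 -1.4] w 0.125 -> tx ty tz yaw [114.6, 94.5, 100.5, -45.1]
```

```bash
python3 -m crank '[20,15,0,-8,0, 45,35,0,-16,0, 70,55,0,-24,0, 95,75,0,-32,0, 115,94,0,-40,0, 115,94,0,-45.1,0, 115,94,40,-45.1,0, 115,94,80,-45.1,0, 115,94,100,-45.1,0, 115,94,100,-45.1,0]'; python3 -m crank '[0,0,0,0,0, 0,0,0,0,0, 0,0,0,0,0, 0,0,0,0,0, 0,0,0,0,0, 0,0,0,0,0, 0,0,0,0,0, 0,0,0,0,0, 0,0,0,0,0, 0,0,0,0,0]'; python3 - <<'E'
from h import *
go(540,355.6,100,92.1)
p,d,c=grab('wrist','w14.png');P=cloud(d,c);rects(P,.029,.038,(.3,.65,.25,.45),100)
for n in('side','scene'):
    p,d,c=grab(n);P=cloud(d,c);print(n);rects(P,.030,.038,(.3,.65,.25,.45),30,.002)
E
```

```text
time: 50.4
tool_pos: [0.5387, 0.3528, 0.195]
tool_rot: [-0.004, -0.016, 1.0, -0.002]
contact_force: [-0.8, -0.7, -1.9]
gripper_width: 0.131
time: 51.4
tool_pos: [0.5411, 0.354, 0.1997]
tool_rot: [-0.0, -0.016, 1.0, -0.0]
contact_force: [0.6, -0.3, -1.1]
gripper_width: 0.129
tool [541.1 354.  199.7] yaw 91.8 F [ 0.6 -0.3 -1.1] w 0.129 -> tx ty tz yaw [1.0, 1.7, 99.7, -0.3]
  rect 2054 [478.8 329.4] [158.   10.2] 2.2 z 0.0348
  rect 2070 [477.3 373.4] [158.3  10.2] 2.2 z 0.0349
side
  rect 274 [482.4 331.6] [219.2  14.3] 1.9 z 0.0341
  rect 279 [482.2 376. ] [219.6  13.3] 2.3 z 0.0338
scene
  rect 146 [534.3 377.3] [125.1   9.8] 2.1 z 0.0331
  rect 145 [536.6 333.4] [123.2  10. ] 2.2 z 0.0331
```

View pics/w14.png

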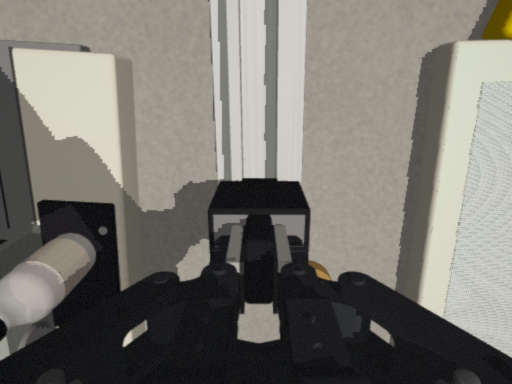

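```bash
python3 -m crank '[0,0.5,30,0,0, 0,0.5,60,0,0, 0,0.5,85,0,0, 0,0.5,97,0,0, 0,0.5,103,0,0, 0,0.5,106,0,0, 0,0.5,107,0,0, 0,0.5,108,0,0, 0,0.5,108,0,0, 0,0.5,108,0,0]'; python3 -m crank '[0,0,0.5,0,0, 0,0,0.5,0,0, 0,0,1,0,0, 0,0,1,0,0, 0,0,1.5,0,0, 0,0,1.5,0,0, 0,0,2,0,0, 0,0,2,0,0, 0,0,2,0,0, 0,0,2,0,0]'
```

```text
time: 52.55
tool_pos: [0.5415, 0.3547, 0.0926]
tool_rot: [0.001, -0.016, 1.0, 0.0]
contact_force: [0.4, 0.1, -0.8]
gripper_width: 0.126
time: 53.55
tool_pos: [0.5411, 0.3545, 0.0898]
tool_rot: [-0.0, -0.016, 1.0, 0.0]
contact_force: [-0.2, -0.3, -1.5]
gripper_width: 0.125
```

```bash
python3 -m crank '[0,0,0.5,0,0, 0,0,0.5,0,0, 0,0,1,0,0, 0,0,1,0,0, 0,0,1,0,0, 0,0,1,0,0, 0,0,1,0,0, 0,0,1,0,0, 0,0,1,0,0, 0,0,1,0,0]'; python3 -m crank '[0,0,0.5,0,0, 0,0,0.5,0,0, 0,0,0.5,0,0, 0,0,0.5,0,0, 0,0,0.5,0,0, 0,0,0.5,0,0, 0,0,0.5,0,0, 0,0,0.5,0,0, 0,0,0.5,0,0, 0,0,0.5,0,0]'
```

```text
time: 54.55
tool_pos: [0.5411, 0.3545, 0.0888]
tool_rot: [-0.0, -0.016, 1.0, -0.0]
contact_force: [0.6, -0.8, -2.0]
gripper_width: 0.128
time: 55.55
tool_pos: [0.5413, 0.3546, 0.0887]
tool_rot: [0.0, -0.016, 1.0, 0.0]
contact_force: [-2.1, -0.1, 4.0]
gripper_width: 0.126
```

```bash
python3 -m crank '[0,0,0,0,20, 0,0,0,0,40, 0,0,0,0,50, 0,0,0,0,50, 0,0,0,0,50, 0,0,-20,0,50, 0,0,-60,0,50, 0,0,-110,0,50, 0,0,-150,0,50, 0,0,-150,0,50]'; python3 - <<'E'
from h import *
p,d,c=grab('wrist','w15.png');P=cloud(d,c);rects(P,.107,.12,(.4,.65,.25,.45),60);rects(P,.079,.09,(.4,.65,.25,.45),60)
for n in('side','scene'):
    p,d,c=grab(n);P=cloud(d,c);print(n);rects(P,.108,.12,(.4,.65,.25,.45),10,.002);rects(P,.080,.088,(.4,.65,.25,.45),30,.002)
go(*pw(0,90),250,-1.4)
E
```

```text
time: 56.55
tool_pos: [0.5445, 0.3562, 0.2477]
tool_rot: [0.007, -0.016, 1.0, 0.003]
contact_force: [-0.7, 0.4, 1.4]
gripper_width: 0.497
  rect 446 [541.3 353.9] [29.6 10.6] 1.6 z 0.1148
  rect 1434 [541.4 353.9] [33.5 50.5] 1.4 z 0.0853
side
  rect 49 [540. 356.] [13.7 30.8] 88.9 z 0.1135
  rect 121 [540.  356.7] [36.  49.4] 0.6 z 0.0841
scene
  rect 54 [544.8 355.9] [31.9 11.7] 0.3 z 0.1124
  rect 176 [543.9 355.7] [35.5 50. ] 1.3 z 0.0835
tool [540.8 354.3 237.7] yaw 91.8 F [ 0.3 -0.2 -0.3] w 0.501 -> tx ty tz yaw [-103.3, -272.8, -12.3, 93.2]
```

```bash
python3 -m crank '[0,-20,-20,8,50, -10,-50,-20,16,50, -22,-85,-20,24,50, -35,-120,-20,32,50, -48,-155,-20,40,50, -60,-190,-20,48,50, -75,-225,-20,56,50, -90,-255,-20,64,60, -104,-272,-20,72,60, -104,-272,-10,80,60]'; python3 -m crank '[0,0,0,8,60, 0,0,0,13.2,60, 0,0,0,13.2,60, 0,0,0,13.2,60, 0,0,0,13.2,60, 0,0,0,13.2,60, 0,0,0,13.2,60, 0,0,0,13.2,60, 0,0,0,13.2,60, 0,0,0,13.2,60]';  python3 - <<'E'
from h import *
p,d,c=grab('wrist','w16.png');P=cloud(d,c);go(652.3,84.4,125,-1.4)
rects(P,.143,.157,(.6,.7,-.15,.13),100);rects(P,.115,.125,(.6,.7,-.15,.13),100)
E
```

```text
time: 57.7
tool_pos: [0.6545, 0.0831, 0.2464]
tool_rot: [-0.0, 0.634, 0.773, -0.001]
contact_force: [-0.4, -0.4, 0.5]
gripper_width: 0.6
time: 58.7
tool_pos: [0.6536, 0.0859, 0.2484]
tool_rot: [0.0, 0.716, 0.698, 0.0]
contact_force: [0.2, 0.9, -0.5]
gripper_width: 0.6
tool [653.6  85.9 248.4] yaw -1.4 F [0.6 0.2 0.1] w 0.597 -> tx ty tz yaw [-1.5, -1.3, 123.4, 0.0]
  rect 604 [652.   82.3] [29.8 11.8] 88.9 z 0.1505
  rect 1730 [652.3  82.6] [33.6 50. ] 88.3 z 0.1211
```

```bash
python3 -m crank '[-1.5,-1.5,40,0,60, -1.5,-1.5,80,0,60, -1.5,-1.5,100,0,60, -1.5,-1.5,115,0,60, -1.5,-1.5,121,0,60, -1.5,-1.5,123.5,0,60, -1.5,-1.5,123.5,0,60, -1.5,-1.5,123.5,0,60, -1.5,-1.5,123.5,0,60, -1.5,-1.5,123.5,0,60]'; python3 -m crank '[0,0,0,0,0, 0,0,0,0,0, 0,0,0,0,0, 0,0,0,0,0, 0,0,0,0,0, 0,0,0,0,0, 0,0,0,0,0, 0,0,-5,0,0, 0,0,-10,0,0, 0,0,-15,0,0]'; python3 -m crank '[0,0,-45,0,0, 0,0,-90,0,0, 0,0,-135,0,0, 0,0,-165,0,0, 0,-30,-165,-8,0, 0,-70,-165,-16,0, 0,-120,-165,-24,0, 0,-165,-165,-32,0, 0,-205,-165,-40,0, 0,-205,-165,-48,0]'; python3 - <<'E'
from h import *
go(440,350.6,200,92.1)
E
```

```text
time: 59.75
tool_pos: [0.6525, 0.0845, 0.1258]
tool_rot: [0.0, 0.716, 0.698, 0.001]
contact_force: [-0.1, 0.3, 0.8]
gripper_width: 0.598
time: 60.75
tool_pos: [0.6519, 0.0844, 0.14]
tool_rot: [-0.0, 0.716, 0.698, -0.0]
contact_force: [0.4, -0.6, -1.1]
gripper_width: 0.132
time: 61.75
tool_pos: [0.4433, 0.0898, 0.305]
tool_rot: [0.0, 0.367, 0.93, 0.0]
contact_force: [0.4, 0.4, -1.4]
gripper_width: 0.132
tool [443.3  89.8 305. ] yaw 46.98 F [ 0.4  0.4 -1.4] w 0.132 -> tx ty tz yaw [180.4, 188.4, 105.0, -45.1]
```

```bash
python3 -m crank '[30,31,0,-8,0, 60,62,0,-16,0, 90,94,0,-24,0, 120,126,0,-32,0, 150,157,0,-40,0, 175,183,0,-45.2,0, 180.5,188.5,20,-45.2,0, 180.5,188.5,60,-45.2,0, 180.5,188.5,100,-45.2,0, 180.5,188.5,105,-45.2,0]'; python3 -m crank '[0,0,0,0,0, 0,0,0,0,0, 0,0,0,0,0, 0,0,0,0,0, 0,0,30,0,0, 0,0,60,0,0, 0,0,80,0,0, 0,0,80,0,0, 0,0,80,0,0, 0,0,80,0,0]'; python3 - <<'E'
from h import *
go(440,350.6,91,92.1)
p,d,c=grab('wrist','w17.png');P=cloud(d,c);rects(P,.030,.040,(.3,.65,.25,.45),60)
p,d,c=grab('side');P=cloud(d,c);rects(P,.128,.160,(.4,.48,.25,.45),20,.002);rects(P,.030,.040,(.3,.65,.25,.45),60)
E
```

```text
time: 62.75
tool_pos: [0.4421, 0.3486, 0.1935]
tool_rot: [-0.005, -0.016, 1.0, -0.003]
contact_force: [-0.6, -0.5, -2.7]
gripper_width: 0.13
time: 63.75
tool_pos: [0.4468, 0.3512, 0.1223]
tool_rot: [0.002, -0.016, 1.0, 0.001]
contact_force: [-0.2, 0.1, -1.5]
gripper_width: 0.123
tool [446.8 351.2 122.3] yaw 91.8 F [-0.2  0.1 -1.5] w 0.123 -> tx ty tz yaw [6.9, -0.4, 31.3, -0.3]
  rect 1403 [407.1 370.6] [66.4 10.3] 2.2 z 0.0349
  rect 1392 [408.6 326.5] [66.6 10.3] 2.2 z 0.0349
  rect 88 [437.  354.5] [38.2 15.1] 72.2 z 0.1449
```

```bash
python3 -m crank '[0,-0.5,10,0,0, 0,-0.5,20,0,0, 0,-0.5,26,0,0, 0,-0.5,29,0,0, 0,-0.5,30,0,0, 0,-0.5,31,0,0, 0,-0.5,32,0,0, 0,-0.5,32.5,0,0, 0,-0.5,32.5,0,0, 0,-0.5,32.5,0,0]'; python3 -m crank '[0,0,0.5,0,0, 0,0,0.5,0,0, 0,0,0.5,0,0, 0,0,0.5,0,0, 0,0,0.5,0,0, 0,0,0.5,0,0, 0,0,0.5,0,0, 0,0,0.5,0,0, 0,0,0.5,0,0, 0,0,0.5,0,0]'
```

```text
time: 64.85
tool_pos: [0.4459, 0.3502, 0.0887]
tool_rot: [0.0, -0.016, 1.0, 0.0]
contact_force: [-2.9, -1.5, 4.9]
gripper_width: 0.126
time: 65.85
tool_pos: [0.446, 0.3503, 0.0887]
tool_rot: [0.0, -0.016, 1.0, 0.0]
contact_force: [-3.6, -1.9, 7.7]
gripper_width: 0.129
```

```bash
python3 -m crank '[0,0,-0.5,0,20, 0,0,-0.5,0,40, 0,0,-0.5,0,50, 0,0,-0.5,0,50, 0,0,-0.5,0,50, 0,0,-20,0,50, 0,0,-60,0,50, 0,0,-110,0,50, 0,0,-150,0,50, 0,0,-180,0,50]'; python3 -m crank '[0,-40,0,0,50, 0,-80,0,0,50, 0,-120,0,0,50, 0,-160,0,0,50, 0,-200,0,0,50, 0,-240,0,0,50, 0,-260,0,0,50, 0,-260,0,0,50, 0,-260,0,0,50, 0,-260,0,0,50]'; python3 - <<'E'
from h import *
print(status.state()['tool_pos'])
for n in('side','scene'):
    p,d,c=grab(n,n+'9.png');P=cloud(d,c);print(n);rects(P,.108,.12,(.4,.65,.25,.45),10,.002);rects(P,.080,.088,(.4,.65,.25,.45),30,.002);rects(P,.030,.038,(.3,.65,.25,.45),30,.002)
    print('gauges');rects(P,.047,.057,(.35,.65,-.5,-.25),15,.002);rects(P,.0055,.0145,(.35,.65,-.5,-.25),25,.002)
    if n=='scene':cv2.imwrite('pics/end.png',cv2.resize(p[60:384,60:460][:,:,::-1],(800,600)))
    else:
        m=(abs(P[...,0]-.622)<.03)&(abs(P[...,1]+.202)<.03)&(P[...,2]>.19);print('cap',np.median(P[m],0))
E
```

```text
time: 66.85
tool_pos: [0.4462, 0.3503, 0.2705]
tool_rot: [0.002, -0.016, 1.0, 0.001]
contact_force: [0.1, -0.1, 0.3]
gripper_width: 0.502
time: 67.85
tool_pos: [0.4536, 0.0909, 0.2668]
tool_rot: [-0.0, -0.016, 1.0, 0.0]
contact_force: [-0.4, 0.4, 0.2]
gripper_width: 0.502
[0.45362719 0.09085827 0.26676355]
side
  rect 55 [445.  351.2] [30.6 14.1] 4.4 z 0.1133
  rect 51 [540.5 356.4] [31.3 12.7] 0.0 z 0.1135
  rect 127 [444.6 352.7] [33.3 49.3] 2.7 z 0.0844
  rect 123 [539.9 356.1] [50.9 34.5] 90.0 z 0.0845
  rect 252 [482.3 375.2] [220.5  14.7] 2.2 z 0.034
  rect 75 [401.8 328. ] [56.4 12.6] 1.3 z 0.0341
  rect 50 [506.6 332.6] [39.1 12.8] 4.7 z 0.0338
gauges
  rect 43 [ 448.9 -326.4] [28.1 26.6] 11.9 z 0.0525
  rect 38 [ 460.9 -404.4] [28.4 28.3] 4.8 z 0.0513
  rect 32 [ 438.3 -319.5] [37.5 20.3] 86.4 z 0.0093
  rect 46 [ 520.8 -398.3] [22.7 69.1] 86.9 z 0.0111
cap [nan nan nan]
scene
  rect 44 [450.  351.8] [11.3 27.7] 88.7 z 0.1125
  rect 51 [543.2 356. ] [11.8 32. ] 89.6 z 0.1127
  rect 155 [449.6 351.5] [35.5 49.9] 4.9 z 0.0834
  rect 181 [544.8 355.9] [38.  49.6] 1.3 z 0.0832
  rect 40 [475.4 365.6] [27.7 31.3] 7.8 z 0.0335
  rect 50 [574.1 334.9] [46.5  9.9] 2.9 z 0.0335
  rect 57 [575.3 372.2] [40.9 24.6] 4.8 z 0.0333
gauges
  rect 54 [ 454.4 -327.7] [31.2 24.9] 2.1 z 0.0522
  rect 52 [ 465.8 -401.3] [30.1 25. ] 1.2 z 0.051
  rect 60 [ 461.7 -326.8] [34.9 56.9] 25.6 z 0.0079
  rect 205 [ 515.2 -401.6] [148.4  58.6] 0.1 z 0.0091
  return _methods._mean(a, axis=axis, dtype=dtype,
  ret = um.true_divide(
```

View pics/end.png

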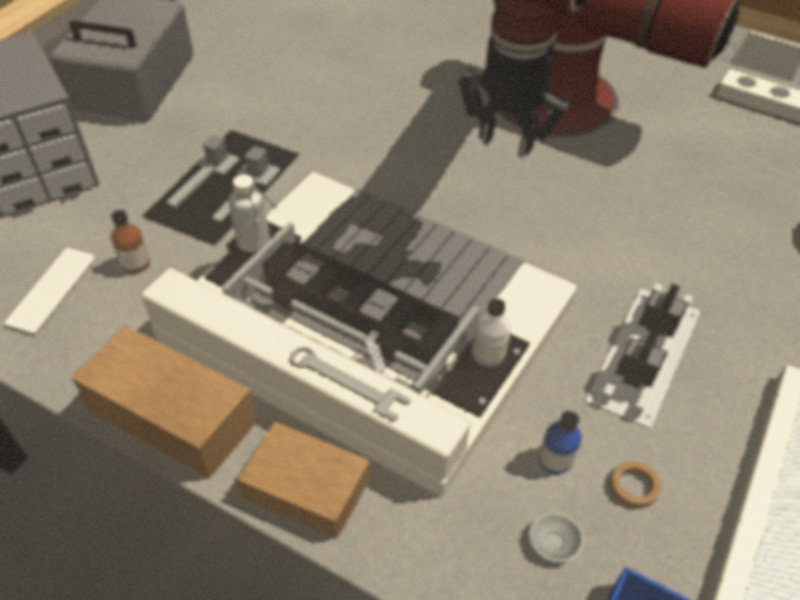

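```bash
python3 -c "
from plant import order; print(order.job_done())"
```

```text
the job is handed in; nothing more can be done
None
```

The job is handed in at about 68 s, with no verdict reported. I pressed the air can's cap down until about 12 N was on it, then let it spring back up.

Only bays 1 and 3 hold heads; bays 2 and 4 have blanking plugs.

| Bay | Thin blade | Thick blade | Verdict |
|---|---|---|---|
| 1 | passed, tip about 15 mm beyond the middle | passed, tip about 15 mm beyond the middle | too high |
| 3 | jammed at the snout, about 13 N | not tried | too low |

Both heads were lifted out and now stand on the rack rails. Both gauges are back flat on the mat.

**Final checks:**
- **Heads:** they look upright, with tops at 113 mm and bodies at 84 mm, both as expected. They sit within about 1–2 mm of the rails' middle line.
- **Gauges:** their handle tops read about 52 mm, and they lie at their original spots on the mat.
- **Odds and ends:** in the last scene picture the bottles, wrench and tape look unmoved.
- **Failed check:** my depth check of the cap from the side camera returned no points. That the cap is up rests on the press-and-release and the last scene picture.
- **Disagreement:** the cameras differed by 2–4 mm among themselves. I used the wrist view together with contact forces for the final fits.

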